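# Lay out a stool's leg frame ready for nailing

### The arm

A 7-joint arm with a two-finger parallel gripper is mounted at the origin on the work surface. World frame = base frame: x ahead of the robot, y to its left, z up, the work surface at z = 0. Lengths are in m, angles in degrees, forces in N, time in s.
With the tool pointing down it reaches from about 0.425 to 0.875 m from the base axis. Payload 4.7 kg.
Tool frame: the origin (TCP) lies midway between the tips of the shut fingers; the grasp point (between the pads) lies 19 mm behind it; z points along the fingers, y is the direction in which the jaws open and shut (so a half turn about z gives the same grasp; the last joint's range is limited). The gripper opens to 87 mm and grips with 3 to 60 N. Pads are 19 mm wide; open, the fingers measure 117 mm over their backs; the gripper's body (75 mm by 190 mm) begins 51 mm behind the grasp point.
Start: joints at [74.376, 18.392, -4.016, 83.108, 1.295, 78.541, -3.26], TCP at [0.184, -0.623, 0.223] pointing down, gripper open.
Joint ranges: [-163.93, 163.93], [-17.29, 119.83], [-79.2, 71.16], [3.27, 140.29], [-89.18, 269.18], [5.43, 117.66], [-154.24, 154.24]. Speed limits (degrees/s): [147.25, 147.25, 180, 180, 180, 180, 180].

### API

Orientations are given as [roll, pitch, yaw] about the fixed x, y, z axes, in that order (R = Rz(yaw) Ry(pitch) Rx(roll)).
In Python, from cell import env gives the robot as it stands.
- The arm moves only by the tool servo_tool, never from a script. Its argument "increments" is a list that holds one entry, the list of rows, each a list of 7 numbers: the shift along the tool's x, y, z in m, then the turn, a rotation vector about the tool's x, y, z in degrees, then the opening, from -1 (shut) to 1 (fully open). In form: [[[dx, dy, dz, rx, ry, rz, fingers], ...]]. A call has 1 to 20 rows; each row is the pose to reach, as a shift and turn from the pose commanded when the call began, along the tool's axes at that moment; what a row does not reach only later rows make up. A row lasts 1/10 s, in which the tool goes at most 50 mm and 8.59 degrees, less where a joint would pass 70% of its speed; a pose out of reach is approached as far as the arm can. A call with a gripper value outside its range is refused whole. The fingers move at their own pace and stop on an object; "squeeze" is the grip in N (left out, the last holds). Time passes only in rows, so rows that repeat a pose let the fingers close. It gives the time, the measured TCP pose, the force and the opening at its end, in the units of the state.
- env.get_obs(): the state, without advancing time (a new reading comes with each control period).
- env.read_camera(name): name is "scene" or "side" or "wrist"; returns a dict with "frame" (480x640x3 uint8, blue, green, red), "intrinsics" (3x3 intrinsics, pixels), "rvec" (rotation vector, rad) and "tvec" (3), from world to camera coordinates, as OpenCV has them. Camera axes: x right, y down, z forward; pixel columns grow to the right and rows downward; lengths in m; the calibration is good to about 2 mm. A picture is of the moment at which its call begins. There is no depth.
- env.sign_off(): hands the job in, once; it reports no verdict.
The state is a dict: "time_s": time; "qpos": joint angles; "joint_velocities": joint speeds; "effort": joint torques, N m; "tool_pos": TCP position; "tool_rot": TCP orientation; "force": force on the tool from outside, world axes, zero at the start; "wrist_torque": the same for the moment, N m; "grip_width": finger opening in m.
Only numpy, scipy, OpenCV 4.12 (cv2) and the standard library are available. Lean on these libraries where they do the work, as an engineer would, in place of code of your own. Each camera call takes 0.05 s, during which the arm holds its last target.

### The job

Lay out the stool frame for nailing: lay the rail across both legs, flush with their square top ends, set the corner block flat on the middle of the rail, and lay the stretcher across both legs between the pencil lines, with the ends of the rail and stretcher even with the legs' outer sides. The stretcher is in the middle of the pile: lift the slat off first rather than pulling the stretcher out from under it, and afterwards put the slat back, centred and lined up lengthwise on the pile's base board. Leave the glue pot and hammer where they are.

Things in the scene. Friction and masses are not known exactly. Their poses are not given: they have to be found in the camera images.
- rail_center (a point): Rail: plain pale wood board 200 x 50 x 18 mm (x long, y wide, z thick), at the start lying flat on the card sheet (3 mm thick) beside the block. The point is its centre, half-way up. Loose, about 0.1 kg.
- stretcher_center (a point): Stretcher: narrow pale wood bar 200 x 30 x 18 mm (x long, y wide, z thick), at the start the middle layer of the pile: on the base board and under the slat, both its ends showing past the slat. The point is its centre, half-way up. Loose, about 0.06 kg.
- slat_center (a point): Slat: short pale wood board 140 x 58 x 22 mm (x long, y wide, z thick), at the start the top of the pile, lying lengthwise on the stretcher. The point is its centre, half-way up. Loose, about 0.1 kg.
- block_center (a point): Corner block: pale wood, 25 mm thick, a trapezium from above: long edge 84 mm (at -y) and short edge 24 mm, both along x, 34 mm apart: the faces to grip it by. Lies flat on the card sheet (3 mm thick) beside the rail. The point is half-way up and half-way between those two edges. Loose, about 0.03 kg.
- legs: Two legs fixed on a white board (280 x 212 x 6 mm; origin: centre of its underside). They run along x at y = +/-80 mm, 40 wide, outer sides 200 apart, upper faces at z = 36. Square top ends at x = 130; feet (x = -80 to -130) cut to 20 wide. Rail place, flush with the top ends: centre x = 105, y = 0. Stretcher place: between black pencil lines at x = -27.5 and -62.5: centre x = -45, y = 0.
- pile_base: Base board of the pile: dark wood 240 x 100 x 18 mm, fixed to the bench. Origin at the centre of its underside, x lengthwise. At the start it carries the stretcher and, on that, the slat.
- card: Plain whitish card sheet 230 x 220 x 3 mm, fixed flat on the bench; the rail and the block lie on it at the start. It is free once they are gone, and things may be set down on it meanwhile. Origin at the centre of its underside.
- glue_pot: White glue pot with lid, 68 mm across and 75 mm high, standing on the far side of the bench. Origin at the centre of its underside. Not to be moved.
- hammer: Hammer, 260 mm long, wooden handle and dark head, lying on the far side of the bench. Origin at the middle of its length on its underside; x points along the handle to the head. Not to be moved.
There are look-alikes about, which are no part of the job. Leave any black or grey look-alike of the part that bears stretcher_center alone. What is shaped like the part that bears block_center but purple is not meant.

How it is judged (in metres and radians):
At the end, for the whole second after the job is handed in: Rail and stretcher flat on both legs at their places (12 mm along and across, 7 degrees); block flat on the rail, centres within 14 mm; slat flat on the base board, within 15 mm of its centre each way and 8 degrees of lengthwise; all four released and at rest; pot and hammer unmoved (x of rail_center in the frame of legs between 0.093 and 0.117 m and y of rail_center in the frame of legs between -0.012 and 0.012 m and z of rail_center in the frame of legs between 0.041 and 0.049 m and angle between the x axis of each of rail_center, stretcher_center and the y axis of legs, either way round below 0.12 rad and x of stretcher_center in the frame of legs between -0.057 and -0.033 m and y of stretcher_center in the frame of legs between -0.012 and 0.012 m and z of stretcher_center in the frame of legs between 0.041 and 0.049 m and horizontal distance between block_center and rail_center below 0.014 m and z of block_center in the frame of legs between 0.0625 and 0.0705 m and x of slat_center in the frame of pile_base between -0.015 and 0.015 m and y of slat_center in the frame of pile_base between -0.015 and 0.015 m and z of slat_center in the frame of pile_base between 0.025 and 0.033 m and angle between the x axis of slat_center and the x axis of pile_base, either way round below 0.15 rad and linear speed of each of rail, stretcher, block, slat below 0.02 m/s and contact force between each of rail, stretcher, block, slat and the fingers below 0.05 N and angle between each of rail_center, stretcher_center, block_center, slat_center's own z axis and vertical below 0.08 rad); the robot touches nothing.
It fails at once if the stretcher was pulled along while the slat still lay on it (distance of stretcher_center from where it was at the start of the episode above 0.03 m and contact force between slat and stretcher above 0.1 N).
It fails at once if the glue pot was shifted by more than 20 mm or upset (distance of glue_pot from where it was at the start of the episode above 0.02 m or angle between glue_pot's own z axis and vertical above 0.3 rad).
It fails at once if the hammer was shifted by more than 20 mm or upset (distance of hammer from where it was at the start of the episode above 0.02 m or angle between hammer's own z axis and vertical above 0.3 rad).
It also fails if it takes over 144 s, if anything falls off the work surface, if the arm or the gripper's body presses on something with over 40 N, if the wrist force passes 120 N, or if a joint passes its speed limit or range.

## Working session

There is one attempt and no reset: what is moved stays moved. The work goes in short steps, Python scripts to look and compute and a tool call to move; the robot and the scene stay as the last step left them, time stands still between calls to the robot, and variables do not carry over. Pictures are saved under pics/ and viewed, and the job is handed in when it is done.

Besides the shell and the picture viewer there is one more tool, called after "Request:" as name(argument=value, ...), one argument or row to a line, values as JSON. servo_tool: Moves the arm, as the interface text tells. Its arguments: {"type":"object","properties":{"increments":{"type":"array","items":{"type":"array","items":{"type":"array","items":{"type":"number"}}}},"squeeze":{"type":"number"}},"required":["increments"]}

```bash
ls; mkdir -p pics
python3 - <<'E'
from cell import env
import cv2
o=env.get_obs()
print(o)
for n in ["scene","side","wrist"]:
    c=env.read_camera(n); cv2.imwrite(f"pics/{n}0.png",c["frame"]); print(n,c["intrinsics"],c["rvec"],c["tvec"])
E
```

```text
pics
{'time_s': 0.0, 'qpos': array([74.37702285, 18.4377866 , -4.01808998, 83.17539781,  1.29470047,
       78.53847877, -3.25916571]), 'joint_velocities': array([-0.03481577,  0.07131758, -0.04278309, -0.01151653,  0.01448864,
       -0.09241637,  0.03651804]), 'effort': array([-7.59193881e-04, -4.91289139e+01, -4.04056907e-01, -3.12527740e+01,
       -6.39858632e-02,  4.37482435e-02,  1.63453824e-04]), 'tool_pos': array([ 0.18368397, -0.62293925,  0.22147192]), 'tool_rot': array([-1.79893572e+02,  4.57233067e-03,  1.64359443e+01]), 'force': array([ 0.29655597, -0.49810614,  0.30646946]), 'wrist_torque': array([-0.0003707 ,  0.03731138,  0.04790736]), 'grip_width': 0.08693871564448254}
scene [[586.22223247   0.         321.15298372]
 [  0.         586.22223247 243.25242037]
 [  0.           0.           1.        ]] [ 2.53536505  0.64677433 -0.16510377] [-0.39550937 -0.23639991  1.48633826]
side [[623.50288804   0.         323.54008686]
 [  0.         623.50288804 242.26910563]
 [  0.           0.           1.        ]] [ 0.99854417 -2.38059275  1.15315312] [0.25528674 0.31360819 1.25010786]
wrist [[374.45430813   0.         323.65576443]
 [  0.         374.45430813 238.50747648]
 [  0.           0.           1.        ]] [-2.33958307  1.74896863  0.23491144] [-0.64957642 -0.03171082  0.39080074]
```

View pics/scene0.png

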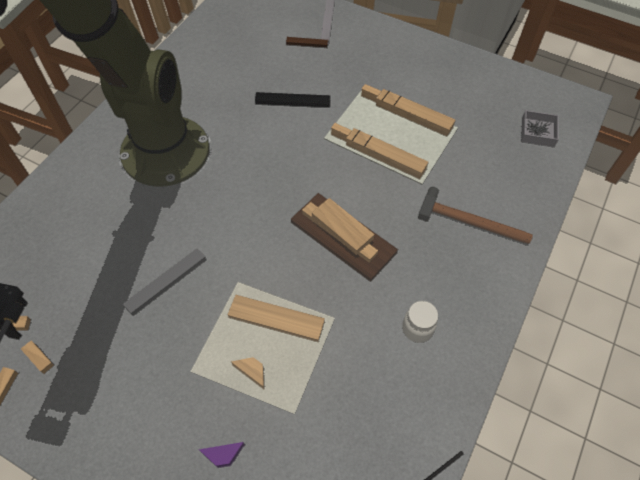

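View pics/side0.png

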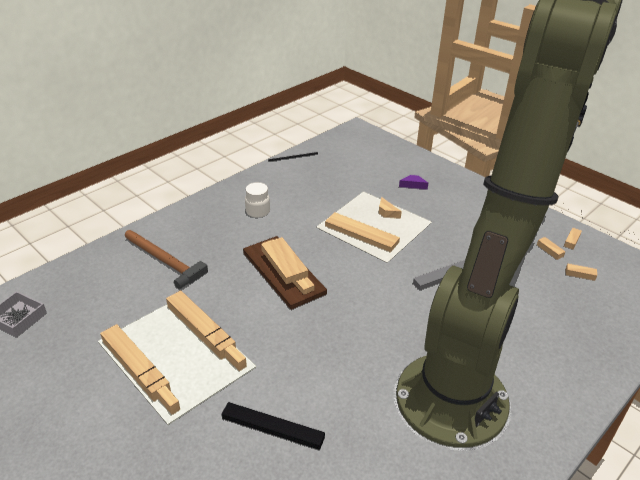

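View pics/wrist0.png

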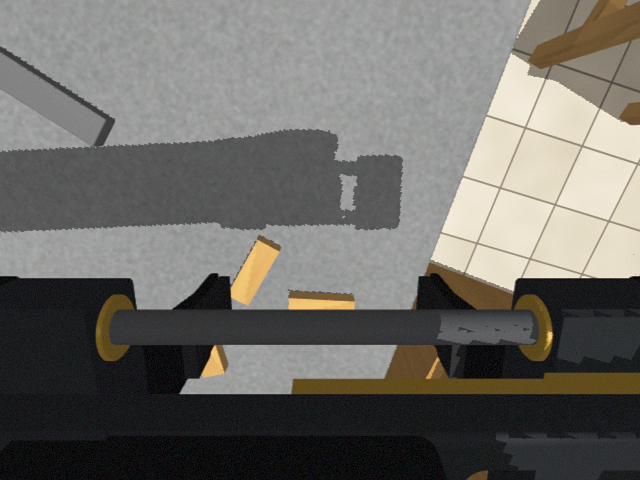

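Scene view: rail at (276,318) and pale block at (250,371) on the card. The pile is at (343,235): dark base, stretcher ends at (312,210) and (368,250), slat on top. The legs board is at (393,133), hammer (475,215), pot (422,320).

Candidates:
- **Stretcher:** pale bar in the pile (343,235), black bar (292,99), grey bar (165,282). The pale one, sandwiched in the pile, fits.
- **Block:** pale (250,371), purple (222,453). The pale one fits.

I'll confirm both in an enlarged crop.

```bash
cat > h.py <<'E'
import numpy as np, cv2
from cell import env
def cam(n):
    c=env.read_camera(n); R,_=cv2.Rodrigues(np.array(c["rvec"],float)); c["R"]=R; c["t"]=np.array(c["tvec"],float).ravel(); c["K"]=np.array(c["intrinsics"]); return c
def toplane(c,uv,z):
    uv=np.atleast_2d(uv).astype(float)
    d=np.c_[uv,np.ones(len(uv))]@np.linalg.inv(c["K"]).T@c["R"]
    o=-c["R"].T@c["t"]
    return (o+d*((z-o[2])/d[:,2])[:,None])
def proj(c,p):
    q=np.atleast_2d(p)@c["R"].T+c["t"]; q=q@c["K"].T; return q[:,:2]/q[:,2:]
def crop(c,x0,y0,x1,y1,name,s=4):
    cv2.imwrite(name,cv2.resize(c["frame"][y0:y1,x0:x1],None,fx=s,fy=s,interpolation=cv2.INTER_CUBIC))
E
python3 - <<'E'
from h import *
s=cam("scene");np.set_printoptions(precision=4,suppress=True)
a=s["frame"]
A=cv2.resize(a[270:420,185:345],None,fx=4,fy=4,interpolation=cv2.INTER_CUBIC)
cv2.imwrite("pics/a1.png",A)
crop(s,285,185,405,285,"pics/a2.png",6)
crop(s,320,80,465,185,"pics/a3.png",5)
for n,uv in dict(rail=(276,318),block=(250,371),pile=(343,235),legs=(393,133),pot=(422,320),ham=(475,215)).items(): print(n,toplane(s,uv,0.02))
hsv=cv2.cvtColor(a,cv2.COLOR_BGR2HSV)
for uv in [(276,310),(270,330),(250,368),(340,220),(345,245),(313,210),(393,140),(300,215),(250,400)]: print(uv,hsv[uv[1],uv[0]])
E
```

```text
rail [[ 0.4871 -0.2678  0.02  ]]
block [[ 0.5001 -0.3915  0.02  ]]
pile [[ 0.5165 -0.0182  0.02  ]]
legs [[0.4879 0.314  0.02  ]]
pot [[ 0.7587 -0.1243  0.02  ]]
ham [[0.7617 0.179  0.02  ]]
(276, 310) [ 16  98 174]
(270, 330) [ 24  28 179]
(250, 368) [ 16  94 168]
(340, 220) [ 16 100 166]
(345, 245) [14 82 84]
(313, 210) [ 17 102 172]
(393, 140) [ 30  21 182]
(300, 215) [11 87 79]
(250, 400) [ 20   6 128]
```

View pics/a1.png

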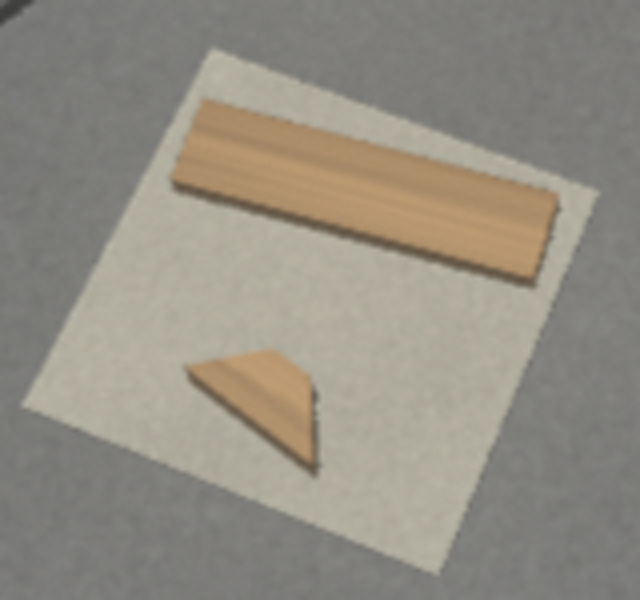

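View pics/a2.png

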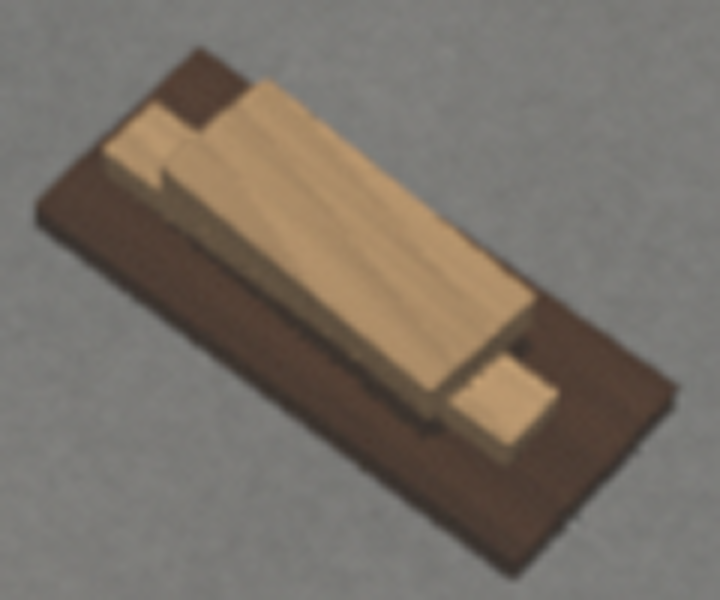

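View pics/a3.png

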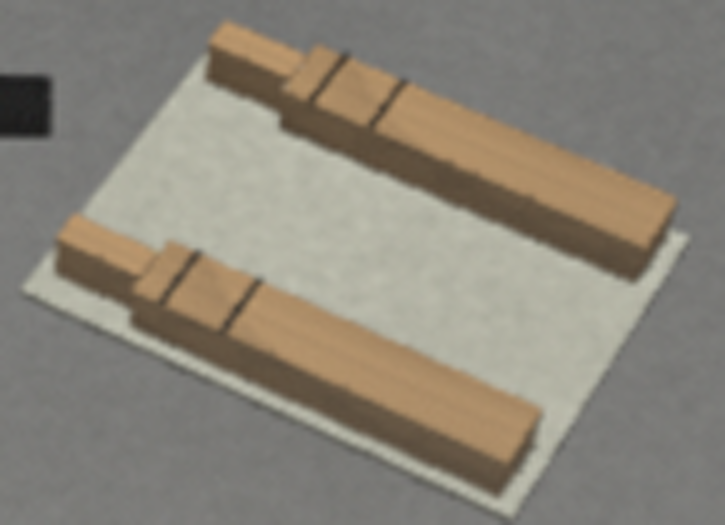

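The crops confirm it: the pale trapezium is on the card, and the pale bar is between the slat and the dark base. Next I'll get the poses from both views.

```bash
cat > m.py <<'E'
from h import *
np.set_printoptions(precision=4,suppress=True)
def top_contours(c,vmin,smin=60,amin=60):
    hsv=cv2.cvtColor(cv2.GaussianBlur(c["frame"],(3,3),0),cv2.COLOR_BGR2HSV)
    m=((hsv[...,1]>smin)&(hsv[...,2]>vmin)&(hsv[...,0]>8)&(hsv[...,0]<24)).astype(np.uint8)*255
    cs,_=cv2.findContours(m,cv2.RETR_EXTERNAL,cv2.CHAIN_APPROX_NONE)
    return m,[k for k in cs if cv2.contourArea(k)>amin]
def rect(c,k,z):
    p=toplane(c,k.reshape(-1,2),z)[:,:2]
    (cx,cy),(w,h),a=cv2.minAreaRect((p*1000).astype(np.float32))
    if w<h: w,h,a=h,w,a+90
    a=(a+90)%180-90
    return np.array([cx/1000,cy/1000,w,h,a])
def show(c,vmin,zs=(0.021,0.028,0.036,0.058)):
    m,cs=top_contours(c,vmin)
    for k in cs:
        u=k.reshape(-1,2).mean(0)
        print(u.round(),cv2.contourArea(k)); 
        for z in zs: print("   ",z,rect(c,k,z))
E
python3 - <<'E'
from m import *
for n in ["scene","side"]:
    c=cam(n); print(n); show(c,125 if n=="scene" else 170)
    m,_=top_contours(c,125 if n=="scene" else 170); cv2.imwrite(f"pics/m_{n}.png",m)
c=cam("side")
crop(c,85,280,265,425,"pics/b3.png",4)
crop(c,235,225,335,315,"pics/b2.png",6)
crop(c,310,180,440,270,"pics/b1.png",6)
E
```

```text
scene
[  4. 379.] 184.5
    0.021 [  0.0798  -0.6427  51.7732  25.3382 -74.9756]
    0.028 [  0.0842  -0.6428  51.4556  25.1827 -74.9754]
    0.036 [  0.0892  -0.6429  51.0925  25.0051 -74.9758]
    0.058 [  0.103   -0.6433  50.0944  24.5166 -74.9756]
[250. 369.] 452.0
    0.021 [ 0.499  -0.3836 80.1835 37.1016 -7.6659]
    0.028 [ 0.5008 -0.3853 79.6916 36.874  -7.6659]
    0.036 [ 0.5029 -0.3872 79.1295 36.6138 -7.6658]
    0.058 [ 0.5086 -0.3926 77.5835 35.8985 -7.6657]
[ 35. 355.] 392.5
    0.021 [  0.1016  -0.5717  69.9725  26.0288 -13.9585]
    0.028 [  0.1058  -0.5722  69.5432  25.8691 -13.9584]
    0.036 [  0.1107  -0.5728  69.0526  25.6866 -13.9585]
    0.058 [  0.1241  -0.5746  67.7035  25.1848 -13.9585]
[ 21. 322.] 83.5
    0.021 [  0.0232  -0.5312  24.7152  23.185  -61.2969]
    0.028 [  0.028   -0.532   24.5636  23.0428 -61.2965]
    0.036 [  0.0334  -0.5329  24.3904  22.8802 -61.2971]
    0.058 [  0.0483  -0.5354  23.9138  22.4332 -61.2965]
[276. 317.] 1989.5
    0.021 [  0.4849  -0.2653 200.4851  50.2432  12.5991]
    0.028 [  0.4868  -0.2678 199.2551  49.9349  12.5991
[... 4930 characters left out ...]
8  -1.1923 188.0139  35.8172 -84.2166]
    0.028 [  0.8206  -1.1787 186.6994  35.5668 -84.2166]
    0.036 [  0.8111  -1.1632 185.1971  35.2806 -84.2165]
    0.058 [  0.7851  -1.1207 181.0658  34.4936 -84.2166]
[484.  49.] 213.5
    0.021 [  0.9697  -1.5686 278.4989  50.9989   5.5545]
    0.028 [  0.9604  -1.5524 276.5518  50.6424   5.5545]
    0.036 [  0.9498  -1.5339 274.3265  50.2347   5.5545]
    0.058 [  0.9208  -1.483  268.207   49.1142   5.5545]
[505.  24.] 81.5
    0.021 [  1.0694  -1.8979 147.2579  48.954    5.3247]
    0.028 [  1.0594  -1.8794 146.2283  48.6118   5.3247]
    0.036 [  1.0481  -1.8583 145.0518  48.2206   5.3247]
    0.058 [  1.0168  -1.8002 141.816   47.145    5.3247]
```

View pics/m_scene.png

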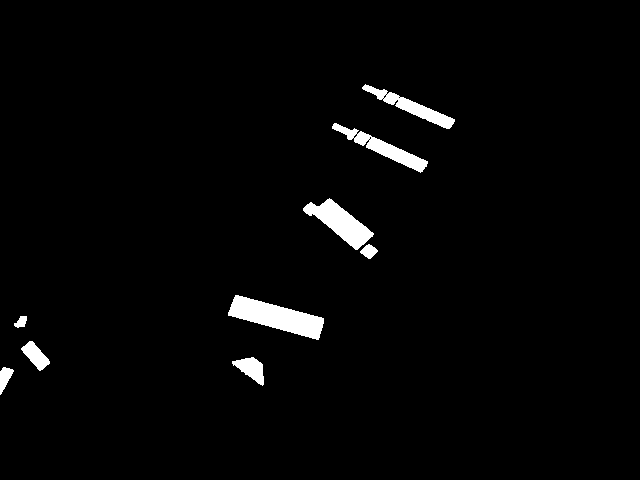

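View pics/b3.png

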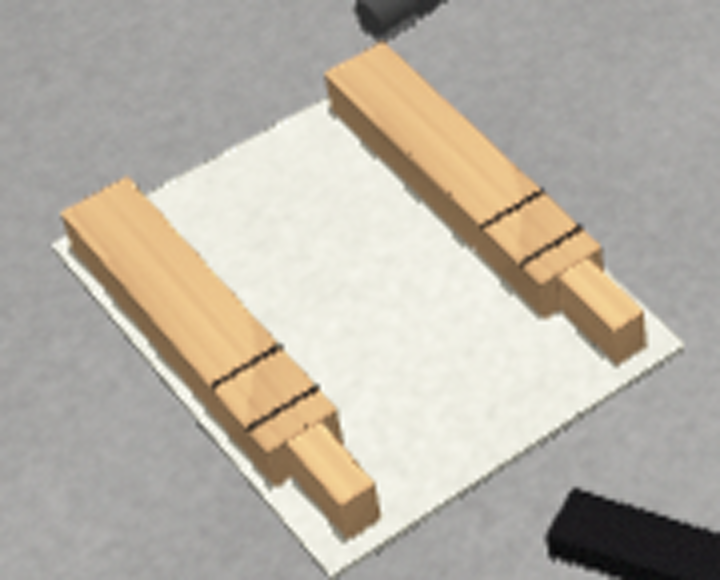

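View pics/b2.png

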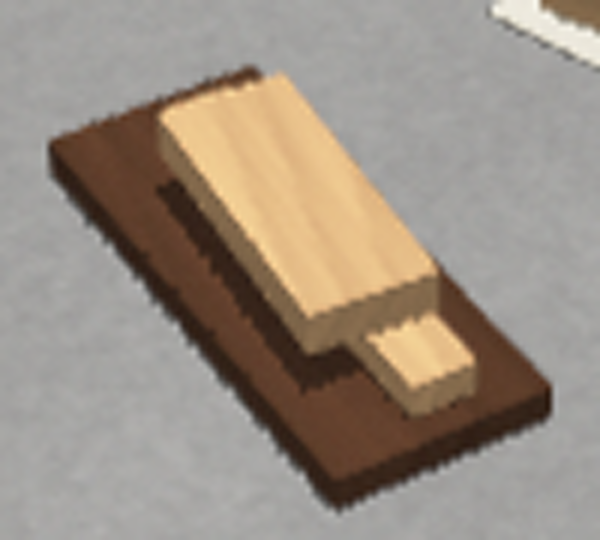

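View pics/b1.png

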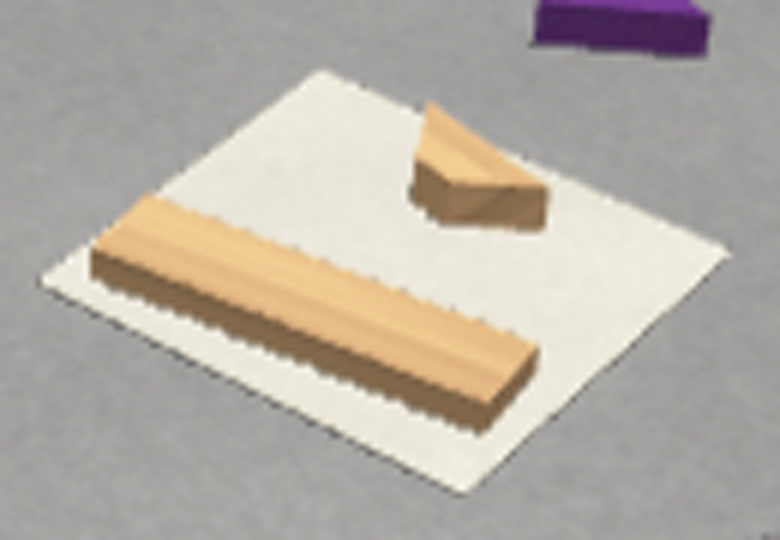

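Both views agree to a few mm. Rail is at about (0.483,-0.2645), yaw 12.6°. Slat is at (0.508,-0.010), yaw -16°. Legs centre is at about (0.478,0.327), yaw -2.4°. Next come the block, the stretcher and the base from picked corners.

```bash
cat >> m.py <<'E'
def rigid(w,m):
    w=np.array(w)[:,:2];m=np.array(m,float)
    wc,mc=w.mean(0),m.mean(0);H=(m-mc).T@(w-wc)
    a=np.arctan2(H[0,1]-H[1,0],H[0,0]+H[1,1]);R=np.array([[np.cos(a),-np.sin(a)],[np.sin(a),np.cos(a)]])
    t=wc-R@mc; return t,np.degrees(a),np.linalg.norm(w-(m@R.T+t),axis=1)*1000
def goto(x,y,z,yaw):
    from scipy.spatial.transform import Rotation as Ro
    o=env.get_obs();Rt=Ro.from_euler("xyz",o["tool_rot"],degrees=True)
    d=Rt.inv().apply(np.array([x,y,z])-o["tool_pos"])
    r=(Rt.inv()*Ro.from_euler("xyz",[180,0,yaw],degrees=True)).as_rotvec(degrees=True)
    print("t",round(o["time_s"],2),"pos",o["tool_pos"],"rot",o["tool_rot"],"inc",d.round(4),r.round(2),"grip",o["grip_width"].round(4))
E
python3 - <<'E'
from m import *
s=cam("scene");d=cam("side")
a=lambda P,k,x,y:np.array(P)/k+[x,y]
bm=[(-.042,-.017),(.042,-.017),(.012,.017),(-.012,.017)]
# long edge ends ; orientation: -y side long
P=a([(186,367),(315,470),(312,380),(270,349)],4,185,270); print("block sc",rigid(toplane(s,P,.028),bm))
P=a([(548,186),(430,103),(418,158),(452,184)],6,310,180)
for o in ([1,0,3,2],[0,1,2,3]): print("block sd",rigid(toplane(d,P[o],.028),bm))
# base scene crop a2 /6 +285,185 corners z=.018
bs=[(-.12,.05),(-.12,-.05),(.12,-.05),(.12,.05)]
P=a([(200,47),(38,205),(513,570),(675,388)],6,285,185);print("base sc",rigid(toplane(s,P,.018),bs))
P=a([(50,145),(333,487),(550,388)],6,235,225); W=toplane(d,P,.018);print("base sd",W,rigid(W,[(.12,.05),(-.12,.05),(-.12,-.05)]),rigid(W,[(.12,.05),(-.12,.05),(-.12,-.05)][::-1]))
P=a([(268,80),(163,175),(433,390),(535,297)],6,285,185);print("slat sc",rigid(toplane(s,P,.058),[(-.07,.029),(-.07,-.029),(.07,-.029),(.07,.029)]))
# stretcher near end (low x) & far end at z .036
P=a([(155,102),(103,150),(508,447),(557,393)],6,285,185);print("str sc",rigid(toplane(s,P,.036),[(-.1,.015),(-.1,-.015),(.1,-.015),(.1,.015)]))
goto(.483,-.2645,.12,12.6)
E
```

```text
block sc (array([ 0.5032, -0.3852]), np.float64(-8.459737256493554), array([0.9849, 1.344 , 0.8627, 2.4015]))
block sd (array([ 0.4969, -0.3827]), np.float64(170.50328052701948), array([32.9611, 35.3189, 34.1815, 34.0417]))
block sd (array([ 0.4969, -0.3827]), np.float64(-7.3095216421050795), array([2.1694, 0.9089, 0.6733, 1.0988]))
base sc (array([ 0.5161, -0.0151]), np.float64(-12.625513513908349), array([0.6179, 2.9886, 0.6599, 2.4837]))
base sd [[ 0.6341  0.0134  0.018 ]
 [ 0.4019  0.0658  0.018 ]
 [ 0.3835 -0.0326  0.018 ]] (array([ 0.5087, -0.0093]), np.float64(-12.306066133170226), array([2.5563, 0.6585, 2.6659])) (array([0.4375, 0.0401]), np.float64(167.9818333596848), array([ 85.4431, 173.8384,  88.4482]))
slat sc (array([ 0.5123, -0.0138]), np.float64(-15.4026614501258), array([1.1936, 2.6489, 2.3046, 2.0758]))
str sc (array([ 0.5068, -0.0192]), np.float64(-12.344927480859615), array([0.9216, 0.6573, 0.5269, 1.0619]))Traceback (most recent call last):
  File "<stdin>", line 16, in <module>
  File "m.py", line 30, in goto
    print("t",round(o["time_s"],2),"pos",o["tool_pos"],"rot",o["tool_rot"],"inc",d.round(4),r.round(2),"grip",o["grip_width"].round(4))
                                                                                                              ^^^^^^^^^^^^^^^^^^^^^
AttributeError: 'float' object has no attribute 'round'
```

```bash
sed -i 's/o\["grip_width"\].round(4)/round(o["grip_width"],4), "F",o["force"].round(1)/' m.py; python3 -c "
from m import *
goto(.483,-.2645,.10,12.6)"
```

```text
t 0.45 pos [ 0.1838 -0.6234  0.2225] rot [-179.9927    0.0019   16.4313] inc [ 0.3885 -0.2596  0.1225] [-0.01  0.    3.83] grip 0.0869 F [ 0.2 -0.   0.3]
```

Request:
servo_tool(
  increments=[
    [[0.02, -0.013, 0.0, 0, 0, 0, 1], [0.05, -0.033, 0, 0, 0, 0.5, 1], [0.09, -0.06, 0, 0, 0, 1, 1], [0.13, -0.087, 0, 0, 0, 1.5, 1], [0.17, -0.114, 0, 0, 0, 2, 1], [0.21, -0.141, 0.01, 0, 0, 2.5, 1], [0.25, -0.168, 0.03, 0, 0, 3, 1], [0.29, -0.195, 0.05, 0, 0, 3.8, 1], [0.33, -0.222, 0.07, 0, 0, 3.8, 1], [0.36, -0.24, 0.09, 0, 0, 3.8, 1], [0.38, -0.254, 0.11, 0, 0, 3.8, 1], [0.3885, -0.2596, 0.12, 0, 0, 3.8, 1], [0.3885, -0.2596, 0.1225, 0, 0, 3.8, 1], [0.3885, -0.2596, 0.1225, 0, 0, 3.8, 1]],
  ],
  squeeze=20,
)

```text
time_s: 1.85
tool_pos: [0.4822, -0.2664, 0.1002]
tool_rot: [180.0, 0.0, 12.5]
force: [-0.3, -0.8, -0.8]
grip_width: 0.0874
```

```bash
python3 -c "
from m import *
goto(.483,-.2645,.0065,12.6)
c=cam('wrist'); cv2.imwrite('pics/w1.png',c['frame'])"
```

```text
t 1.85 pos [ 0.4822 -0.2664  0.1002] rot [179.9515   0.0495  12.5248] inc [ 0.0013 -0.0017  0.0937] [ 0.05  0.05 -0.08] grip 0.0874 F [-0.3 -0.8 -0.8]
```

View pics/w1.png

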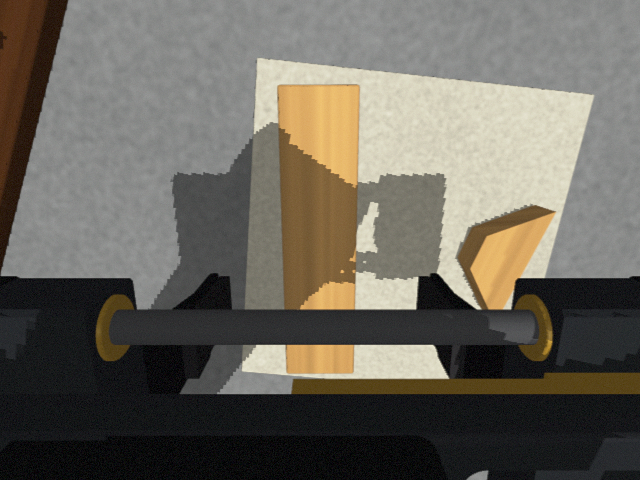

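The wrist view shows the rail (columns 285–355) centred between the fingers (215–440). Descending to grip.

Request:
servo_tool(
  increments=[
    [[0.001, -0.001, 0.02, 0, 0, 0, 1], [0.001, -0.002, 0.045, 0, 0, 0, 1], [0.001, -0.002, 0.07, 0, 0, 0, 1], [0.001, -0.002, 0.085, 0, 0, 0, 1], [0.001, -0.002, 0.092, 0, 0, 0, 1], [0.001, -0.002, 0.0935, 0, 0, 0, 1], [0.001, -0.002, 0.0935, 0, 0, 0, -1], [0.001, -0.002, 0.0935, 0, 0, 0, -1], [0.001, -0.002, 0.0935, 0, 0, 0, -1], [0.001, -0.002, 0.0935, 0, 0, 0, -1], [0.001, -0.002, 0.0935, 0, 0, 0, -1], [0.001, -0.002, 0.0935, 0, 0, 0, -1], [0.001, -0.002, 0.0935, 0, 0, 0, -1], [0.001, -0.002, 0.0935, 0, 0, 0, -1]],
  ],
  squeeze=25,
)

```text
time_s: 3.3
tool_pos: [0.4837, -0.2625, 0.0068]
tool_rot: [180.0, -0.0, 12.6]
force: [-1.1, 0.1, 1.8]
grip_width: 0.05
```

```bash
python3 -c "
from m import *
goto(.5829,.3226,.17,87.6)"
```

```text
t 3.3 pos [ 0.4837 -0.2625  0.0068] rot [179.9842  -0.0055  12.6395] inc [ 0.2248 -0.5491 -0.1634] [  0.02   0.01 -74.96] grip 0.05 F [-1.1  0.1  1.8]
```

Request:
servo_tool(
  increments=[
    [[0, 0, -0.02, 0, 0, 0, -1], [0, 0, -0.05, 0, 0, 0, -1], [0, 0, -0.09, 0, 0, 0, -1], [0, 0, -0.13, 0, 0, 0, -1], [0, -0.01, -0.155, 0, 0, -1, -1], [0.01, -0.03, -0.163, 0, 0, -4, -1], [0.022, -0.06, -0.163, 0, 0, -9, -1], [0.035, -0.09, -0.163, 0, 0, -14, -1], [0.047, -0.12, -0.163, 0, 0, -19, -1], [0.06, -0.15, -0.163, 0, 0, -24, -1], [0.073, -0.18, -0.163, 0, 0, -29, -1], [0.087, -0.215, -0.163, 0, 0, -34, -1], [0.1, -0.25, -0.163, 0, 0, -39, -1], [0.115, -0.285, -0.163, 0, 0, -44, -1], [0.13, -0.32, -0.163, 0, 0, -49, -1], [0.145, -0.355, -0.163, 0, 0, -54, -1], [0.16, -0.39, -0.163, 0, 0, -59, -1], [0.175, -0.425, -0.163, 0, 0, -64, -1], [0.188, -0.455, -0.163, 0, 0, -68, -1], [0.198, -0.48, -0.163, 0, 0, -71, -1]],
  ],
)

```text
time_s: 5.3
tool_pos: [0.5697, 0.2532, 0.1677]
tool_rot: [-179.8, -0.0, 84.1]
force: [0.2, 0.3, -0.3]
grip_width: 0.0495
```

```bash
python3 -c "
from m import *
goto(.5829,.3226,.12,87.6)"
```

```text
t 5.3 pos [0.5697 0.2532 0.1677] rot [-179.8189   -0.0447   84.0709] inc [0.0704 0.0061 0.0477] [-0.18 -0.05 -3.53] grip 0.0495 F [ 0.2  0.3 -0.3]
```

Request:
servo_tool(
  increments=[
    [[0.02, 0.002, 0, 0, 0, -1, -1], [0.04, 0.004, 0.01, 0, 0, -2, -1], [0.06, 0.006, 0.03, 0, 0, -3, -1], [0.068, 0.006, 0.045, 0, 0, -3.5, -1], [0.068, 0.006, 0.048, 0, 0, -3.5, -1], [0.068, 0.006, 0.048, 0, 0, -3.5, -1], [0.068, 0.006, 0.048, 0, 0, -3.5, -1]],
  ],
)

```text
time_s: 6.0
tool_pos: [0.5857, 0.3151, 0.1219]
tool_rot: [180.0, 0.0, 87.1]
force: [0.9, -0.4, -0.9]
grip_width: 0.0496
```

```bash
python3 -c "
from m import *
goto(.5829,.3226,.041,87.6)
for n in ('scene','side'):
  c=cam(n)
  cv2.imwrite('pics/r_%s.png'%n,c['frame'])"
```

```text
t 6.0 pos [0.5857 0.3151 0.1219] rot [179.9637   0.0352  87.0627] inc [ 0.0074 -0.0033  0.0809] [ 0.04  0.04 -0.54] grip 0.0496 F [ 0.9 -0.4 -0.9]
```

View pics/r_scene.png

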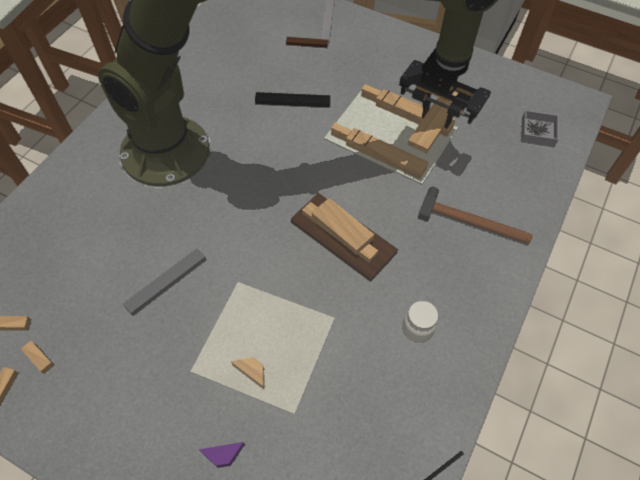

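View pics/r_side.png

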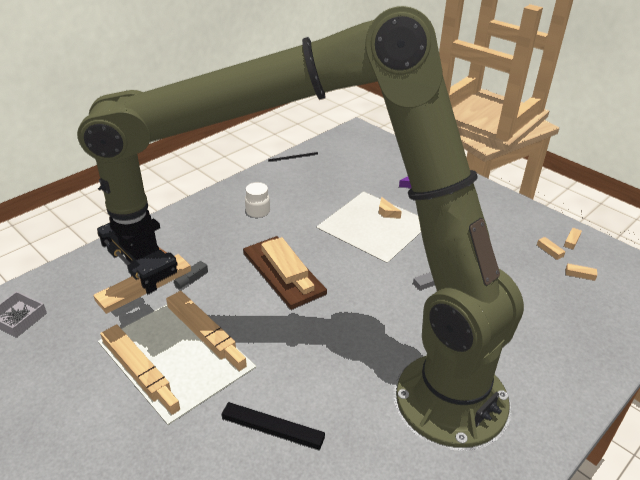

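Request:
servo_tool(
  increments=[
    [[0.003, -0.001, 0.02, 0, 0, -0.5, -1], [0.006, -0.003, 0.04, 0, 0, -0.5, -1], [0.008, -0.0033, 0.06, 0, 0, -0.5, -1], [0.008, -0.0033, 0.07, 0, 0, -0.5, -1], [0.008, -0.0033, 0.072, 0, 0, -0.5, -1], [0.008, -0.0033, 0.072, 0, 0, -0.5, -1]],
  ],
)

```text
time_s: 6.7
tool_pos: [0.583, 0.3241, 0.0502]
tool_rot: [180.0, -0.0, 87.6]
force: [0.1, -0.0, -0.7]
grip_width: 0.0496
```

```bash
python3 -c "
from m import *
goto(.5829,.3236,.0402,87.6)
c=cam('side');crop(c,85,240,265,375,'pics/r2.png',4)"
```

```text
t 6.7 pos [0.583  0.3241 0.0502] rot [179.9557  -0.007   87.5931] inc [-0.0005 -0.0001  0.01  ] [ 0.04 -0.01 -0.01] grip 0.0496 F [ 0.1 -0.  -0.7]
```

View pics/r2.png

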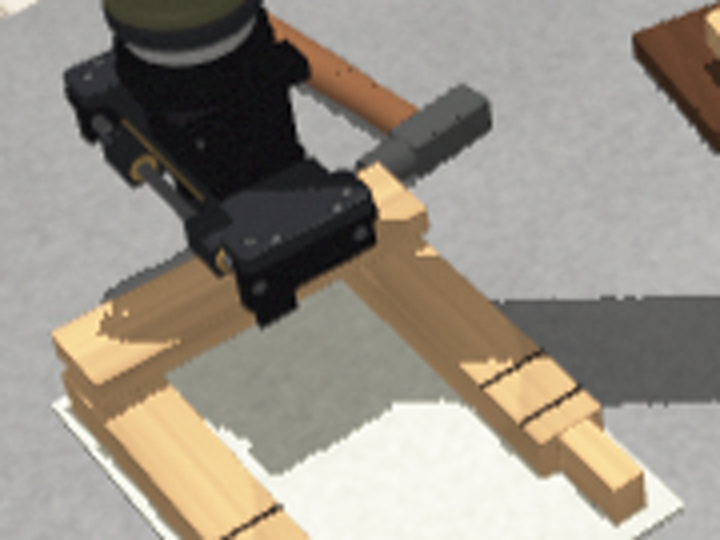

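Request:
servo_tool(
  increments=[
    [[-0.0005, 0, 0.005, 0, 0, 0, -1], [-0.0005, 0, 0.008, 0, 0, 0, -1], [-0.0005, 0, 0.01, 0, 0, 0, -1], [-0.0005, 0, 0.0103, 0, 0, 0, -1], [-0.0005, 0, 0.0103, 0, 0, 0, 0.5], [-0.0005, 0, 0.0103, 0, 0, 0, 1], [-0.0005, 0, 0.0103, 0, 0, 0, 1], [-0.0005, 0, 0.0103, 0, 0, 0, 1], [-0.0005, 0, 0.0103, 0, 0, 0, 1], [-0.0005, 0, -0.01, 0, 0, 0, 1], [-0.0005, 0, -0.04, 0, 0, 0, 1], [-0.0005, 0, -0.08, 0, 0, 0, 1], [-0.0005, 0, -0.11, 0, 0, 0, 1], [0, 0, -0.12, 0, 0, 0, 1]],
  ],
)

```text
time_s: 8.15
tool_pos: [0.5838, 0.3257, 0.1736]
tool_rot: [179.7, -0.2, 87.6]
force: [-0.3, 0.2, -0.2]
grip_width: 0.087
```

```bash
python3 -c "
from m import *
goto(.5,-.384,.17,-7.9)
goto(.5,-.384,.17,172.1)
print(env.get_obs()['qpos'])"
```

```text
t 8.15 pos [0.5838 0.3257 0.1736] rot [179.7082  -0.1743  87.6314] inc [-0.7126 -0.0544  0.0012] [ 0.08 -0.38 95.53] grip 0.087 F [-0.3  0.2 -0.2]
t 8.15 pos [0.5838 0.3257 0.1736] rot [179.7082  -0.1743  87.6314] inc [-0.7126 -0.0544  0.0012] [  0.37   0.07 -84.47] grip 0.087 F [-0.3  0.2 -0.2]
[  2.2405  28.7803 -46.648   82.998   21.1396  76.8957 -47.8878]
```

Request:
servo_tool(
  increments=[
    [[-0.015, -0.001, 0, 0, 0, 2, 1], [-0.04, -0.003, 0, 0, 0, 6, 1], [-0.075, -0.005, 0, 0, 0, 10, 1], [-0.11, -0.008, 0, 0, 0, 15, 1], [-0.15, -0.011, 0, 0, 0, 20, 1], [-0.19, -0.014, 0, 0, 0, 25, 1], [-0.23, -0.017, 0, 0, 0, 30, 1], [-0.27, -0.02, 0, 0, 0, 36, 1], [-0.31, -0.023, 0, 0, 0, 42, 1], [-0.35, -0.026, 0, 0, 0, 48, 1], [-0.39, -0.03, 0, 0, 0, 54, 1], [-0.43, -0.033, 0, 0, 0, 60, 1], [-0.47, -0.036, 0, 0, 0, 66, 1], [-0.51, -0.04, 0, 0, 0, 72, 1], [-0.55, -0.043, 0, 0, 0, 78, 1], [-0.59, -0.046, 0, 0, 0, 84, 1], [-0.63, -0.049, 0, 0, 0, 89, 1], [-0.665, -0.051, 0, 0, 0, 92, 1], [-0.69, -0.053, 0, 0, 0, 94, 1], [-0.7, -0.054, 0, 0, 0, 95, 1]],
  ],
)

```text
time_s: 10.15
tool_pos: [0.4967, -0.376, 0.1677]
tool_rot: [-180.0, 0.2, -7.7]
force: [0.1, -0.5, -0.4]
grip_width: 0.0869
```

```bash
python3 -c "
from m import *
goto(.5,-.384,.09,-7.9)
c=cam('scene'); crop(c,320,75,465,185,'pics/r3.png',5)
show(c,125,(.028,.054))"
```

```text
t 10.15 pos [ 0.4967 -0.376   0.1677] rot [-179.9865    0.172    -7.7387] inc [0.0045 0.0075 0.0777] [-0.01  0.17  0.16] grip 0.0869 F [ 0.1 -0.5 -0.4]
[  4. 379.] 189.0
    0.028 [  0.084   -0.6427  51.1688  25.7828 -76.6769]
    0.054 [  0.1003  -0.6431  49.9956  25.1917 -76.677 ]
[247. 372.] 69.5
    0.028 [  0.4992  -0.3986  38.0557  12.3038 -19.6608]
    0.054 [  0.506   -0.4047  37.1833  12.0217 -19.6607]
[ 35. 355.] 397.5
    0.028 [  0.1063  -0.5724  69.7956  25.8688 -14.0349]
    0.054 [  0.1221  -0.5744  68.1954  25.2758 -14.0349]
[ 12. 321.] 276.5
    0.028 [ 0.0135 -0.5399 56.3589 24.5655 28.7035]
    0.054 [ 0.0315 -0.5427 55.0668 24.0023 28.7035]
[368. 251.] 144.5
    0.028 [ 0.5869 -0.032  32.0045 29.6025 76.104 ]
    0.054 [ 0.5917 -0.0464 31.2708 28.9238 76.104 ]
[338. 221.] 1459.0
    0.028 [  0.4908   0.0073 169.3875  68.8121 -12.314 ]
    0.054 [  0.4978  -0.008  165.504   67.2345 -12.314 ]
[396. 126.] 2789.0
    0.028 [  0.4757   0.3404 258.4043 219.1819  -2.4784]
    0.054 [  0.4831   0.3175 252.4799 214.1568  -2.4784]
```

View pics/r3.png

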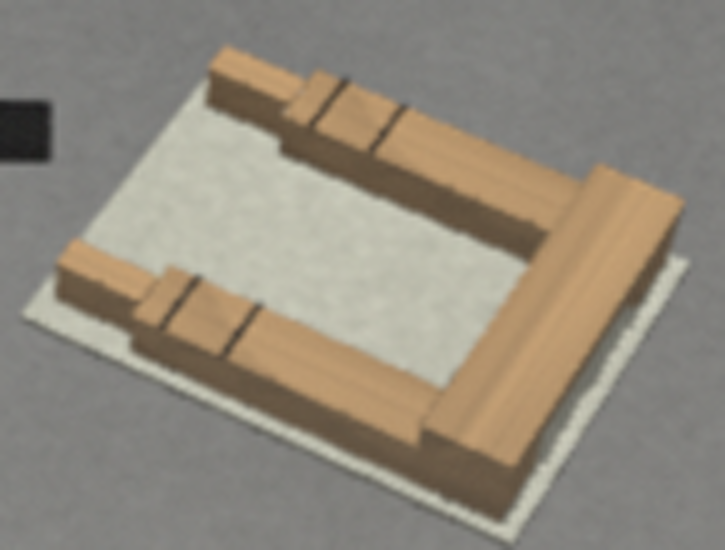

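The rail lies across both legs, flush with their ends, and its corners read off at (439,108), (457,116), (423,168), (405,161). I'll quantify that and continue to the block.

Request:
servo_tool(
  increments=[
    [[0.002, 0.003, 0.02, 0, 0, 0.1, 1], [0.003, 0.005, 0.045, 0, 0, 0.1, 1], [0.0035, 0.0055, 0.065, 0, 0, 0.1, 1], [0.0035, 0.0055, 0.075, 0, 0, 0.1, 1], [0.0035, 0.0055, 0.077, 0, 0, 0.1, 1], [0.0035, 0.0055, 0.077, 0, 0, 0.1, 1]],
  ],
)

```text
time_s: 10.8
tool_pos: [0.5028, -0.3779, 0.0929]
tool_rot: [-180.0, -0.0, -7.4]
force: [0.3, 0.5, 0.2]
grip_width: 0.0871
```

```bash
python3 -c "
from m import *
goto(.5,-.384,.007,-7.9)
c=cam('scene')
P=np.array([(683,205),(596,165),(425,430),(517,463)])/5+[320,75]
W=toplane(c,P,.054);t,a,e=rigid(W,[(.1,-.025),(.1,.025),(-.1,.025),(-.1,-.025)]);print(t,a,e)
y=np.radians(-2.4);R=np.array([[np.cos(y),-np.sin(y)],[np.sin(y),np.cos(y)]]);print('rail in legs',R.T@(t-[.4794,.325]))
c=cam('wrist'); cv2.imwrite('pics/w2.png',c['frame'])"
```

```text
t 10.8 pos [ 0.5028 -0.3779  0.0929] rot [-179.9873   -0.0187   -7.3903] inc [-0.0021  0.0065  0.0859] [-0.01 -0.02  0.51] grip 0.0871 F [0.3 0.5 0.2]
[0.5863 0.3183] 88.04722283044468 [3.4063 1.2695 1.5763 4.9311]
rail in legs [ 0.1071 -0.0023]
```

View pics/w2.png

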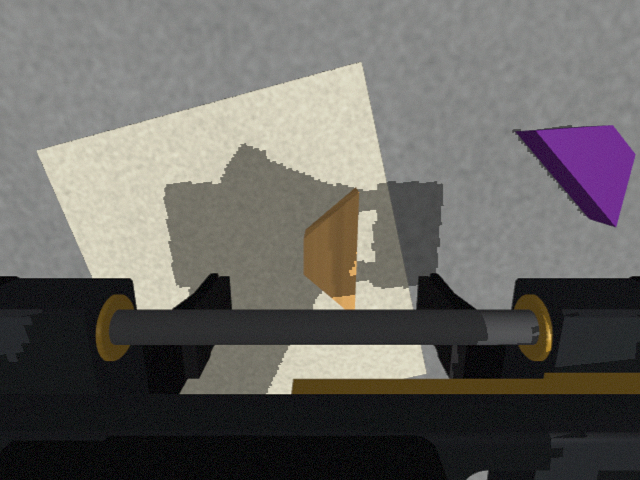

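```bash
python3 -c "
from m import *
c=cam('wrist')
# short edge corners and long edge corners picked at z=.028
P=[(358,189),(347,310),(305,277),(305,236)]
print(toplane(c,P,.028))
# finger tips / TCP projected
o=env.get_obs(); print(o['tool_pos'],proj(c,[[.5028,-.3779,.028],[.5,-.384,.028]]))
p=toplane(c,P,.028)[:,:2]
print(rigid(p[[1,0,3,2]],[(-.042,-.017),(.042,-.017),(.012,.017),(-.012,.017)]))
"
```

```text
[[ 0.5414 -0.4053  0.028 ]
 [ 0.462  -0.3894  0.028 ]
 [ 0.4889 -0.365   0.028 ]
 [ 0.5162 -0.3689  0.028 ]]
[ 0.5031 -0.3789  0.094 ] [[321.8931 254.2826]
 [331.8858 257.2341]]
(array([ 0.5021, -0.3821]), np.float64(-8.9582729133789), array([4.9972, 0.4875, 1.7361, 4.3045]))
```

Request:
servo_tool(
  increments=[
    [[-0.0005, 0.002, 0.02, 0, 0, 0.7, 1], [-0.001, 0.005, 0.045, 0, 0, 0.7, 1], [-0.001, 0.005, 0.065, 0, 0, 0.7, 1], [-0.001, 0.005, 0.08, 0, 0, 0.7, 1], [-0.001, 0.005, 0.086, 0, 0, 0.7, 1], [-0.001, 0.005, 0.0865, 0, 0, 0.7, -1], [-0.001, 0.005, 0.0865, 0, 0, 0.7, -1], [-0.001, 0.005, 0.0865, 0, 0, 0.7, -1], [-0.001, 0.005, 0.0865, 0, 0, 0.7, -1], [-0.001, 0.005, 0.0865, 0, 0, 0.7, -1], [-0.001, 0.005, 0.0865, 0, 0, 0.7, -1], [-0.001, 0.005, 0.0865, 0, 0, 0.7, -1], [-0.001, 0.005, 0.0865, 0, 0, 0.7, -1], [-0.001, 0.005, 0.0865, 0, 0, 0.7, -1], [-0.001, 0.005, 0.0865, 0, 0, 0.7, -1]],
  ],
  squeeze=20,
)

```text
time_s: 12.45
tool_pos: [0.5007, -0.3835, 0.0061]
tool_rot: [180.0, 0.0, -8.2]
force: [-0.8, -0.2, 1.5]
grip_width: 0.0337
```

```bash
python3 -c "
from m import *
goto(.584,.3225,.19,87.6)"
```

```text
t 12.45 pos [ 0.5007 -0.3835  0.0061] rot [179.9997   0.0004  -8.1646] inc [-0.0178 -0.7107 -0.1839] [ -0.     0.   -95.76] grip 0.0337 F [-0.8 -0.2  1.5]
```

Request:
servo_tool(
  increments=[
    [[0, 0, -0.02, 0, 0, 0, -1], [0, 0, -0.06, 0, 0, 0, -1], [0, 0, -0.1, 0, 0, 0, -1], [0, -0.005, -0.14, 0, 0, 0, -1], [0, -0.02, -0.17, 0, 0, -2, -1], [-0.001, -0.045, -0.184, 0, 0, -6, -1], [-0.002, -0.08, -0.184, 0, 0, -10, -1], [-0.003, -0.12, -0.184, 0, 0, -15, -1], [-0.004, -0.16, -0.184, 0, 0, -20, -1], [-0.005, -0.2, -0.184, 0, 0, -25, -1], [-0.006, -0.24, -0.184, 0, 0, -30, -1], [-0.007, -0.28, -0.184, 0, 0, -36, -1], [-0.008, -0.32, -0.184, 0, 0, -42, -1], [-0.009, -0.36, -0.184, 0, 0, -48, -1], [-0.01, -0.4, -0.184, 0, 0, -54, -1], [-0.011, -0.44, -0.184, 0, 0, -60, -1], [-0.012, -0.48, -0.184, 0, 0, -66, -1], [-0.013, -0.52, -0.184, 0, 0, -72, -1], [-0.014, -0.555, -0.184, 0, 0, -78, -1], [-0.015, -0.585, -0.184, 0, 0, -83, -1]],
  ],
)

```text
time_s: 14.45
tool_pos: [0.5687, 0.1999, 0.19]
tool_rot: [-180.0, -0.0, 75.1]
force: [-0.6, -0.2, 0.0]
grip_width: 0.0341
```

```bash
python3 -c "
from m import *
goto(.584,.3225,.14,87.6)"
```

```text
t 14.45 pos [0.5687 0.1999 0.19  ] rot [-179.9993   -0.0267   75.1359] inc [ 0.1224 -0.0166  0.0501] [  0.    -0.03 -12.46] grip 0.0341 F [-0.6 -0.2  0. ]
```

Request:
servo_tool(
  increments=[
    [[0.03, -0.004, 0, 0, 0, -3, -1], [0.06, -0.008, 0.0, 0, 0, -7, -1], [0.09, -0.012, 0.01, 0, 0, -11, -1], [0.108, -0.015, 0.025, 0, 0, -12, -1], [0.115, -0.0155, 0.04, 0, 0, -12, -1], [0.116, -0.0155, 0.045, 0, 0, -12, -1], [0.116, -0.0155, 0.047, 0, 0, -12, -1], [0.116, -0.0155, 0.047, 0, 0, -12, -1]],
  ],
)

```text
time_s: 15.25
tool_pos: [0.585, 0.3119, 0.143]
tool_rot: [180.0, 0.1, 86.7]
force: [-0.3, -0.4, -0.8]
grip_width: 0.0338
```

```bash
python3 -c "
from m import *
goto(.584,.3225,.063,87.6)"
```

```text
t 15.25 pos [0.585  0.3119 0.143 ] rot [179.9835   0.0691  86.7046] inc [ 0.0106 -0.0016  0.08  ] [ 0.02  0.07 -0.9 ] grip 0.0338 F [-0.3 -0.4 -0.8]
```

Request:
servo_tool(
  increments=[
    [[0.004, -0.001, 0.02, 0, 0, -0.9, -1], [0.008, -0.0015, 0.04, 0, 0, -0.9, -1], [0.0105, -0.0015, 0.06, 0, 0, -0.9, -1], [0.0105, -0.0015, 0.072, 0, 0, -0.9, -1], [0.0105, -0.0015, 0.076, 0, 0, -0.9, -1], [0.0105, -0.0015, 0.077, 0, 0, -0.9, -1], [0.0105, -0.0015, 0.077, 0, 0, -0.9, -1]],
  ],
)

```text
time_s: 15.95
tool_pos: [0.5841, 0.3242, 0.067]
tool_rot: [179.9, -0.0, 87.7]
force: [0.0, -0.1, -0.1]
grip_width: 0.0339
```

```bash
python3 -c "
from m import *
goto(.584,.3225,.0573,87.6)
c=cam('side');crop(c,85,240,265,375,'pics/r4.png',4)"
```

```text
t 15.95 pos [0.5841 0.3242 0.067 ] rot [179.9238  -0.0304  87.6966] inc [-0.0017 -0.0001  0.0097] [ 0.08 -0.03  0.1 ] grip 0.0339 F [ 0.  -0.1 -0.1]
```

View pics/r4.png

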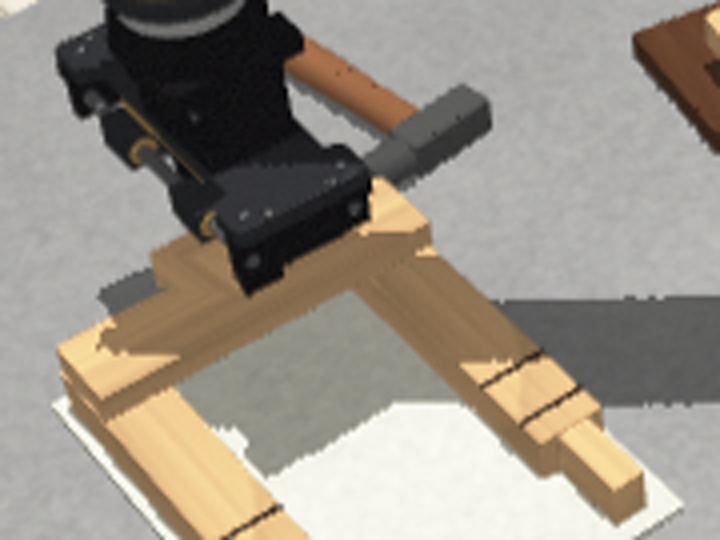

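Request:
servo_tool(
  increments=[
    [[-0.0015, 0, 0.005, 0, 0, 0, -1], [-0.0015, 0, 0.0085, 0, 0, 0, -1], [-0.0015, 0, 0.0097, 0, 0, 0, -1], [-0.0015, 0, 0.0097, 0, 0, 0, -1], [-0.0015, 0, 0.0097, 0, 0, 0, 0], [-0.0015, 0, 0.0097, 0, 0, 0, 1], [-0.0015, 0, 0.0097, 0, 0, 0, 1], [-0.0015, 0, 0.0097, 0, 0, 0, 1], [-0.0015, 0, 0.0097, 0, 0, 0, 1], [-0.0015, 0, -0.01, 0, 0, 0, 1], [-0.0015, 0, -0.04, 0, 0, 0, 1], [-0.0015, 0, -0.08, 0, 0, 0, 1], [-0.0015, 0, -0.1, 0, 0, 0, 1], [-0.0015, 0, -0.103, 0, 0, 0, 1]],
  ],
)

```text
time_s: 17.4
tool_pos: [0.5847, 0.3241, 0.1726]
tool_rot: [179.7, -0.2, 87.7]
force: [-0.3, 0.3, -0.1]
grip_width: 0.0867
```

```bash
python3 -c "
from m import *
goto(.51,-.012,.17,-15.8)"
```

```text
t 17.4 pos [0.5847 0.3241 0.1726] rot [179.7132  -0.1693  87.7335] inc [-0.3388 -0.0614  0.0013] [  0.05  -0.38 103.53] grip 0.0867 F [-0.3  0.3 -0.1]
```

Request:
servo_tool(
  increments=[
    [[-0.01, -0.002, 0, 0, 0, -3, 1], [-0.03, -0.005, 0, 0, 0, -8, 1], [-0.06, -0.01, 0, 0, 0, -15, 1], [-0.09, -0.016, 0, 0, 0, -22, 1], [-0.12, -0.022, 0, 0, 0, -29, 1], [-0.15, -0.027, 0, 0, 0, -36, 1], [-0.18, -0.033, 0, 0, 0, -43, 1], [-0.21, -0.038, 0, 0, 0, -50, 1], [-0.24, -0.044, 0, 0, 0, -57, 1], [-0.27, -0.049, 0, 0, 0, -63, 1], [-0.3, -0.054, 0, 0, 0, -68, 1], [-0.32, -0.058, 0.01, 0, 0, -73, 1], [-0.335, -0.061, 0.02, 0, 0, -76, 1], [-0.3388, -0.0614, 0.025, 0, 0, -76.5, 1], [-0.3388, -0.0614, 0.025, 0, 0, -76.5, 1], [-0.3388, -0.0614, 0.025, 0, 0, -76.5, 1]],
  ],
)

```text
time_s: 19.0
tool_pos: [0.5087, -0.0121, 0.144]
tool_rot: [180.0, -0.0, 164.3]
force: [0.1, -0.0, -0.0]
grip_width: 0.087
```

```bash
python3 -c "
from m import *
goto(.51,-.012,.041,164.2)
c=cam('wrist'); cv2.imwrite('pics/w3.png',c['frame'])
c=cam('scene'); crop(c,320,75,465,185,'pics/r5.png',5)
c=cam('side'); crop(c,85,260,265,425,'pics/r6.png',4)"
```

```text
t 19.0 pos [ 0.5087 -0.0121  0.144 ] rot [179.9503  -0.0152 164.2546] inc [-0.0013  0.0004  0.103 ] [ 0.05 -0.02  0.05] grip 0.087 F [ 0.1 -0.  -0. ]
```

View pics/w3.png

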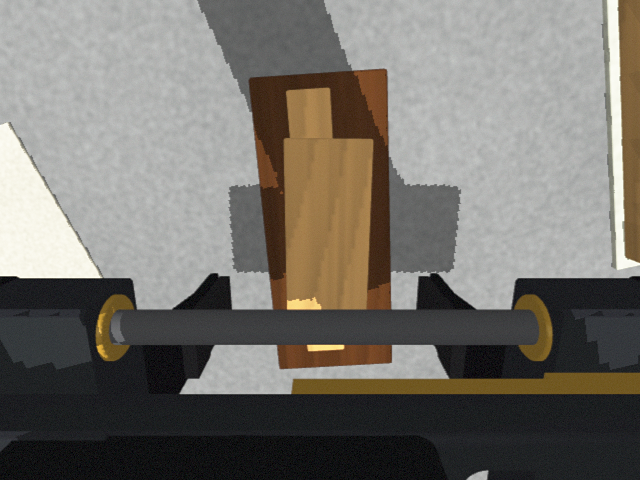

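View pics/r5.png

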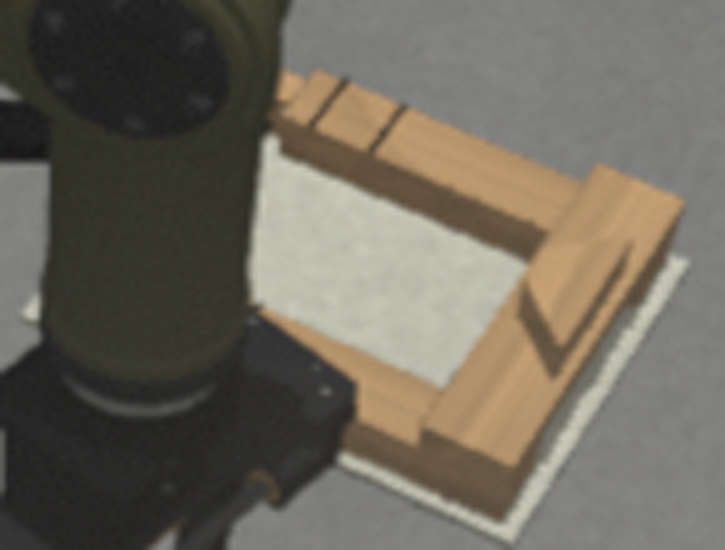

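View pics/r6.png

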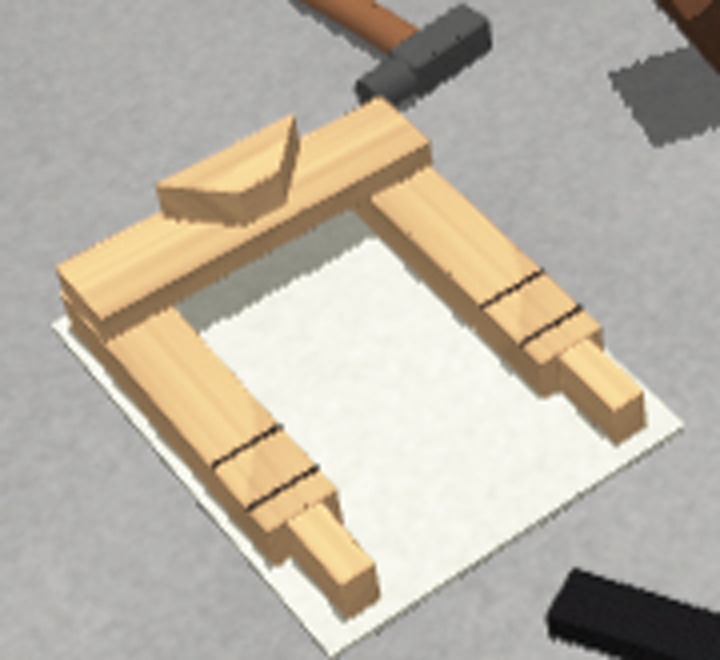

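The block sits on the rail (side crop, centre about (232,175)) and the slat is centred between the jaws in the wrist view. Gripping the slat with the tips kept above the stretcher's top (0.036).

Request:
servo_tool(
  increments=[
    [[-0.001, 0, 0.02, 0, 0, 0, 1], [-0.001, 0, 0.045, 0, 0, 0, 1], [-0.001, 0, 0.07, 0, 0, 0, 1], [-0.001, 0, 0.09, 0, 0, 0, 1], [-0.001, 0, 0.1, 0, 0, 0, 1], [-0.001, 0, 0.102, 0, 0, 0, 1], [-0.001, 0, 0.102, 0, 0, 0, -1], [-0.001, 0, 0.102, 0, 0, 0, -1], [-0.001, 0, 0.102, 0, 0, 0, -1], [-0.001, 0, 0.102, 0, 0, 0, -1], [-0.001, 0, 0.102, 0, 0, 0, -1], [-0.001, 0, 0.102, 0, 0, 0, -1], [-0.001, 0, 0.102, 0, 0, 0, -1]],
  ],
  squeeze=25,
)

```text
time_s: 20.45
tool_pos: [0.5103, -0.0132, 0.0427]
tool_rot: [180.0, 0.1, 164.2]
force: [0.3, 1.4, 6.0]
grip_width: 0.0579
```

```bash
python3 -c "
from m import *
goto(.49,-.3,.15,132)"
```

```text
t 20.45 pos [ 0.5103 -0.0132  0.0427] rot [179.9667   0.0691 164.2348] inc [-0.0585 -0.2814 -0.1074] [ 0.05  0.06 32.23] grip 0.0579 F [0.3 1.4 6. ]
```

Request:
servo_tool(
  increments=[
    [[0, 0, -0.01, 0, 0, 0, -1], [0, 0, -0.03, 0, 0, 0, -1], [0, 0, -0.06, 0, 0, 0, -1], [0, 0, -0.09, 0, 0, 0, -1], [0, -0.005, -0.105, 0, 0, 1, -1], [-0.004, -0.02, -0.107, 0, 0, 3, -1], [-0.01, -0.05, -0.107, 0, 0, 7, -1], [-0.018, -0.085, -0.107, 0, 0, 11, -1], [-0.026, -0.125, -0.107, 0, 0, 15, -1], [-0.034, -0.165, -0.107, 0, 0, 19, -1], [-0.042, -0.205, -0.107, 0, 0, 24, -1], [-0.05, -0.24, -0.107, 0, 0, 28, -1], [-0.055, -0.265, -0.107, 0, 0, 31, -1], [-0.058, -0.278, -0.107, 0, 0, 32, -1], [-0.0585, -0.2814, -0.107, 0, 0, 32, -1], [-0.0585, -0.2814, -0.1, 0, 0, 32, -1], [-0.0585, -0.2814, -0.08, 0, 0, 32, -1], [-0.0585, -0.2814, -0.06, 0, 0, 32, -1], [-0.0585, -0.2814, -0.045, 0, 0, 32, -1], [-0.0585, -0.2814, -0.04, 0, 0, 32, -1]],
  ],
)

```text
time_s: 22.45
tool_pos: [0.4887, -0.2981, 0.0802]
tool_rot: [-180.0, -0.2, 132.4]
force: [-0.7, 0.2, -1.4]
grip_width: 0.0576
```

```bash
python3 -c "
from m import *
goto(.49,-.3,.0095,132)
c=cam('scene'); cv2.imwrite('pics/s1.png',c['frame'])"
```

```text
t 22.45 pos [ 0.4887 -0.2981  0.0802] rot [-179.9782   -0.1782  132.3901] inc [-0.0025 -0.0003  0.0707] [-0.02 -0.18  0.39] grip 0.0576 F [-0.7  0.2 -1.4]
```

View pics/s1.png

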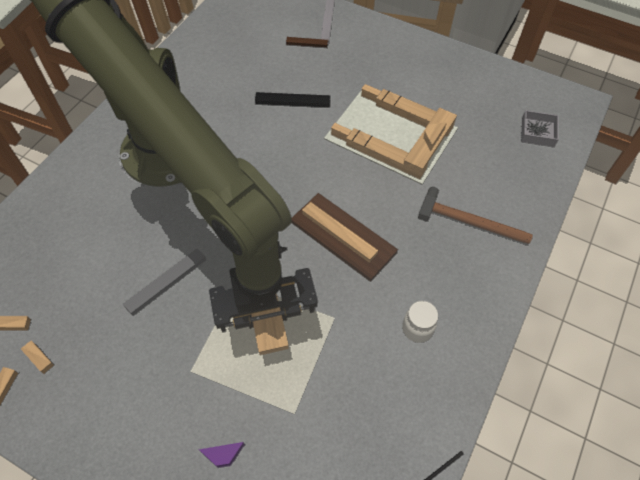

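The slat is in the gripper over the card and the stretcher (340,230) stayed on the base. Setting the slat down.

Request:
servo_tool(
  increments=[
    [[-0.001, 0, 0.02, 0, 0, 0, -1], [-0.001, 0, 0.04, 0, 0, 0, -1], [-0.001, 0, 0.057, 0, 0, 0, -1], [-0.001, 0, 0.066, 0, 0, 0, -1], [-0.001, 0, 0.07, 0, 0, 0, -1], [-0.001, 0, 0.071, 0, 0, 0, -1], [-0.001, 0, 0.071, 0, 0, 0, -1], [-0.001, 0, 0.071, 0, 0, 0, 0.5], [-0.001, 0, 0.071, 0, 0, 0, 1], [-0.001, 0, 0.071, 0, 0, 0, 1], [-0.001, 0, 0.071, 0, 0, 0, 1], [-0.001, 0, 0.071, 0, 0, 0, 1], [-0.001, 0, 0.05, 0, 0, 0, 1], [-0.001, 0, 0.02, 0, 0, 0, 1], [-0.001, 0, -0.01, 0, 0, 0, 1], [-0.001, 0, -0.04, 0, 0, 0, 1], [-0.001, 0, -0.055, 0, 0, 0, 1], [-0.001, 0, -0.06, 0, 0, 0, 1]],
  ],
)

```text
time_s: 24.3
tool_pos: [0.4909, -0.3016, 0.1436]
tool_rot: [180.0, 0.2, 132.2]
force: [-0.2, 0.1, -0.2]
grip_width: 0.0869
```

```bash
python3 -c "
from m import *
c=cam('scene'); show(c,125,(.025,.036)); c=cam('side'); print('side'); show(c,170,(.025,.036))
goto(.505,-.0185,.11,167.6)"|head -90 | grep -A2 -E '\[(2|3)[0-9][0-9]|^t'
```

```text
[272. 355.] 454.5
    0.025 [ 0.5231 -0.3388 58.5489 43.1137 41.466 ]
    0.036 [ 0.5258 -0.3419 57.9825 42.6966 41.466 ]
--
[340. 230.] 1009.0
    0.025 [  0.5027  -0.0124 203.7302  32.9867 -12.1072]
    0.036 [  0.5056  -0.0186 201.7593  32.6676 -12.1072]
[396. 127.] 2842.0
    0.025 [  0.4752   0.3425 259.619  220.215   -2.5145]
    0.036 [  0.4783   0.3328 257.1073 218.0846  -2.5145]
--
[231. 350.] 268.5
    0.025 [ 0.3834  0.2486 69.3894 38.4222 -3.9434]
    0.036 [ 0.3753  0.2541 68.6239 37.9984 -3.9433]
--
[217. 336.] 178.5
    0.025 [ 0.438   0.2449 39.1263 30.727  87.0151]
    0.036 [ 0.4292  0.2504 38.6948 30.388  87.0152]
--
[288. 264.] 656.5
    0.025 [  0.5126  -0.0243 204.4347  32.2583 -12.1253]
    0.036 [  0.503   -0.0158 202.1796  31.9024 -12.1253]
--
[370. 209.] 118.5
    0.025 [ 0.5215 -0.3372 56.609  37.3285 46.568 ]
    0.036 [ 0.5118 -0.3252 55.9845 36.9168 46.568 ]
--
t 24.4 pos [ 0.4899 -0.3013  0.1419] rot [-179.9791    0.0127  132.2182] inc [0.1993 0.2012 0.0318] [ -0.02   0.01 -35.38] grip 0.0874 F [ 0.6 -0.6 -0.4]
```

Request:
servo_tool(
  increments=[
    [[0.01, 0.01, 0, 0, 0, -2, 1], [0.03, 0.03, 0, 0, 0, -6, 1], [0.055, 0.055, 0, 0, 0, -11, 1], [0.08, 0.08, 0, 0, 0, -16, 1], [0.105, 0.106, 0, 0, 0, -21, 1], [0.13, 0.131, 0, 0, 0, -26, 1], [0.155, 0.157, 0, 0, 0, -31, 1], [0.18, 0.182, 0.01, 0, 0, -34, 1], [0.193, 0.196, 0.02, 0, 0, -35.5, 1], [0.199, 0.2025, 0.03, 0, 0, -35.7, 1], [0.199, 0.2025, 0.032, 0, 0, -35.7, 1], [0.199, 0.2025, 0.032, 0, 0, -35.7, 1]],
  ],
)

```text
time_s: 25.6
tool_pos: [0.5054, -0.0184, 0.109]
tool_rot: [-180.0, -0.1, 167.9]
force: [0.5, -1.1, -0.3]
grip_width: 0.0868
```

```bash
python3 -c "
from m import *
goto(.5043,-.0172,.022,167.9)
c=cam('scene'); cv2.imwrite('pics/s2.png',c['frame']);show(c,125,(.025,))
c=cam('side'); crop(c,310,180,440,270,'pics/s3.png',6)
c=cam('wrist');cv2.imwrite('pics/w4.png',c['frame'])"
```

```text
t 25.6 pos [ 0.5054 -0.0184  0.109 ] rot [-179.9821   -0.1177  167.9017] inc [0.0012 0.001  0.087 ] [-0.02 -0.12  0.  ] grip 0.0868 F [ 0.5 -1.1 -0.3]
[  4. 379.] 189.0
    0.025 [  0.0821  -0.6426  51.3042  25.851  -76.677 ]
[ 35. 355.] 396.5
    0.025 [  0.1046  -0.5721  70.275   25.9041 -14.035 ]
[ 12. 321.] 276.5
    0.025 [ 0.0114 -0.5396 56.508  24.6305 28.7034]
[269. 332.] 1701.0
    0.025 [  0.4905  -0.3023 141.4228  57.938  -48.0095]
[364. 249.] 229.5
    0.025 [  0.5741  -0.0276  55.5245  32.2768 -12.0773]
[407. 128.] 2402.0
    0.025 [  0.501    0.336  227.5086 216.2695   3.7302]
```

View pics/s2.png

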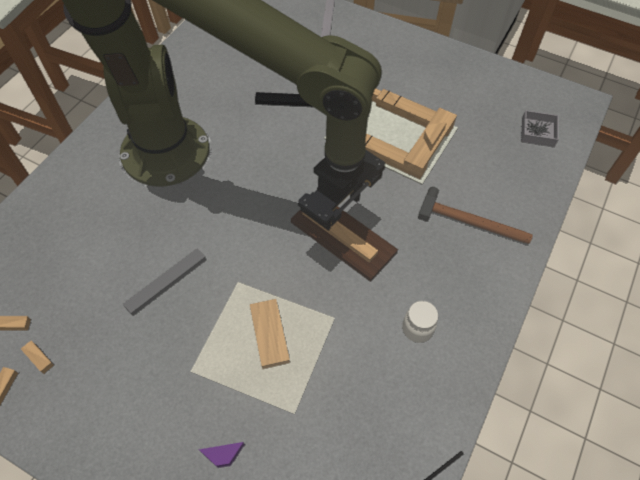

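View pics/w4.png

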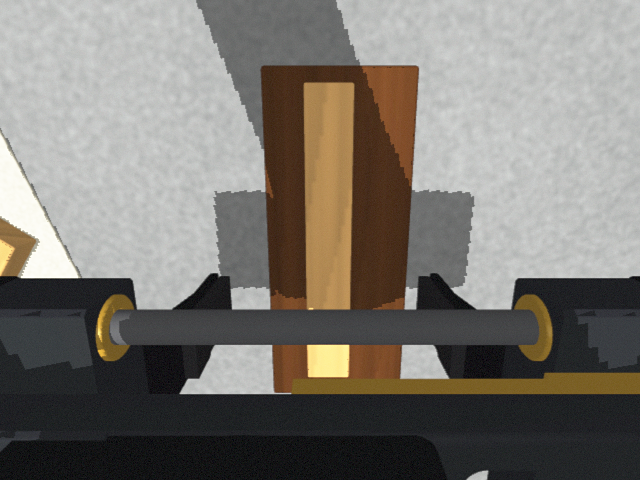

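View pics/s3.png

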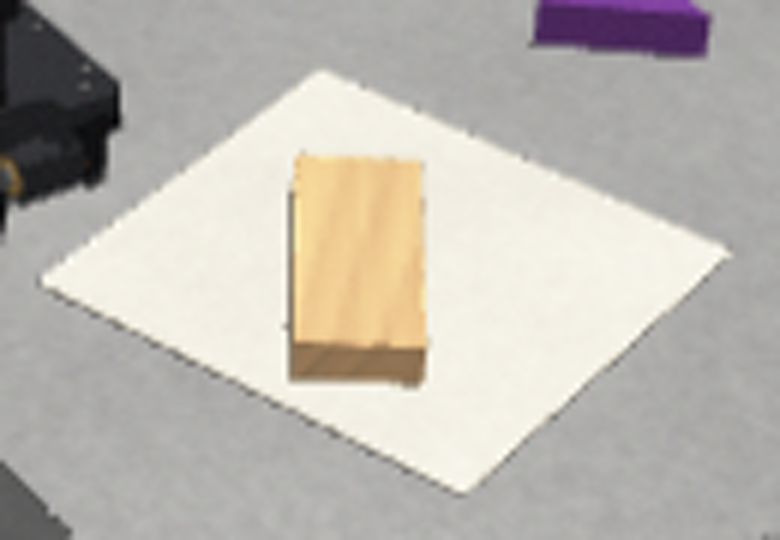

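The slat lies flat on the card at (269,332), i.e. (0.490,-0.302). The stretcher is centred between the jaws (columns 305–353). Descending.

Request:
servo_tool(
  increments=[
    [[0.001, 0.0005, 0.02, 0, 0, 0, 1], [0.001, 0.0005, 0.045, 0, 0, 0, 1], [0.001, 0.0005, 0.067, 0, 0, 0, 1], [0.001, 0.0005, 0.08, 0, 0, 0, 1], [0.001, 0.0005, 0.085, 0, 0, 0, 1], [0.001, 0.0005, 0.0865, 0, 0, 0, 1], [0.001, 0.0005, 0.0865, 0, 0, 0, -1], [0.001, 0.0005, 0.0865, 0, 0, 0, -1], [0.001, 0.0005, 0.0865, 0, 0, 0, -1], [0.001, 0.0005, 0.0865, 0, 0, 0, -1], [0.001, 0.0005, 0.0865, 0, 0, 0, -1], [0.001, 0.0005, 0.0865, 0, 0, 0, -1], [0.001, 0.0005, 0.0865, 0, 0, 0, -1], [0.001, 0.0005, 0.0865, 0, 0, 0, -1], [0.001, 0.0005, 0.0865, 0, 0, 0, -1], [0.001, 0.0005, 0.0865, 0, 0, 0, -1]],
  ],
  squeeze=25,
)

```text
time_s: 27.35
tool_pos: [0.5054, -0.0169, 0.0235]
tool_rot: [-180.0, -0.0, 167.9]
force: [0.0, 0.1, -0.2]
grip_width: 0.0299
```

```bash
python3 -c "
from m import *
goto(.433,.3289,.15,87.6)
print(env.get_obs()['qpos'])"
```

```text
t 27.35 pos [ 0.5054 -0.0169  0.0235] rot [-179.9995   -0.0013  167.9354] inc [ 0.1431  0.323  -0.1265] [-0.   -0.   80.34] grip 0.0299 F [ 0.   0.1 -0.2]
[ 49.7133  22.1406 -57.5692 113.88    22.5742  55.9606  58.9963]
```

Request:
servo_tool(
  increments=[
    [[0, 0, -0.01, 0, 0, 0, -1], [0, 0, -0.035, 0, 0, 0, -1], [0, 0, -0.07, 0, 0, 0, -1], [0.002, 0.005, -0.105, 0, 0, 1, -1], [0.008, 0.018, -0.122, 0, 0, 4, -1], [0.018, 0.04, -0.1265, 0, 0, 9, -1], [0.029, 0.065, -0.1265, 0, 0, 15, -1], [0.04, 0.09, -0.1265, 0, 0, 21, -1], [0.051, 0.115, -0.1265, 0, 0, 27, -1], [0.062, 0.14, -0.1265, 0, 0, 33, -1], [0.073, 0.165, -0.1265, 0, 0, 39, -1], [0.084, 0.19, -0.1265, 0, 0, 45, -1], [0.095, 0.215, -0.1265, 0, 0, 51, -1], [0.106, 0.24, -0.1265, 0, 0, 57, -1], [0.117, 0.265, -0.1265, 0, 0, 63, -1], [0.127, 0.288, -0.1265, 0, 0, 69, -1], [0.136, 0.306, -0.1265, 0, 0, 75, -1], [0.141, 0.318, -0.1265, 0, 0, 79, -1], [0.143, 0.322, -0.1265, 0, 0, 80.3, -1], [0.143, 0.322, -0.1265, 0, 0, 80.3, -1]],
  ],
)

```text
time_s: 29.35
tool_pos: [0.4321, 0.329, 0.1506]
tool_rot: [180.0, -0.0, 87.8]
force: [0.4, -0.5, -0.8]
grip_width: 0.0297
```

```bash
python3 -c "
from m import *
goto(.433,.328,.05,87.6)
print(env.get_obs()['qpos'])"
```

```text
t 29.35 pos [0.4321 0.329  0.1506] rot [179.9961  -0.0335  87.7666] inc [-0.0011  0.0009  0.1006] [ 0.   -0.03  0.17] grip 0.0297 F [ 0.4 -0.5 -0.8]
[ 12.2434  16.6176 -59.9419 102.215   15.2594  69.9265 -54.2033]
```

Request:
servo_tool(
  increments=[
    [[-0.001, 0.001, 0.02, 0, 0, 0, -1], [-0.001, 0.001, 0.045, 0, 0, 0, -1], [-0.001, 0.001, 0.07, 0, 0, 0, -1], [-0.001, 0.001, 0.09, 0, 0, 0, -1], [-0.001, 0.001, 0.099, 0, 0, 0, -1], [-0.001, 0.001, 0.1, 0, 0, 0, -1], [-0.001, 0.001, 0.1, 0, 0, 0, -1]],
  ],
)

```text
time_s: 30.05
tool_pos: [0.4343, 0.327, 0.0507]
tool_rot: [180.0, -0.0, 87.6]
force: [-0.3, -0.6, -0.7]
grip_width: 0.0297
```

```bash
python3 -c "
from m import *
goto(.433,.328,.0417,87.6)
c=cam('side');crop(c,85,260,265,425,'pics/t1.png',4)"
```

```text
t 30.05 pos [0.4343 0.327  0.0507] rot [179.9638  -0.0279  87.6262] inc [ 0.001  -0.0013  0.009 ] [ 0.04 -0.03  0.03] grip 0.0297 F [-0.3 -0.6 -0.7]
```

View pics/t1.png

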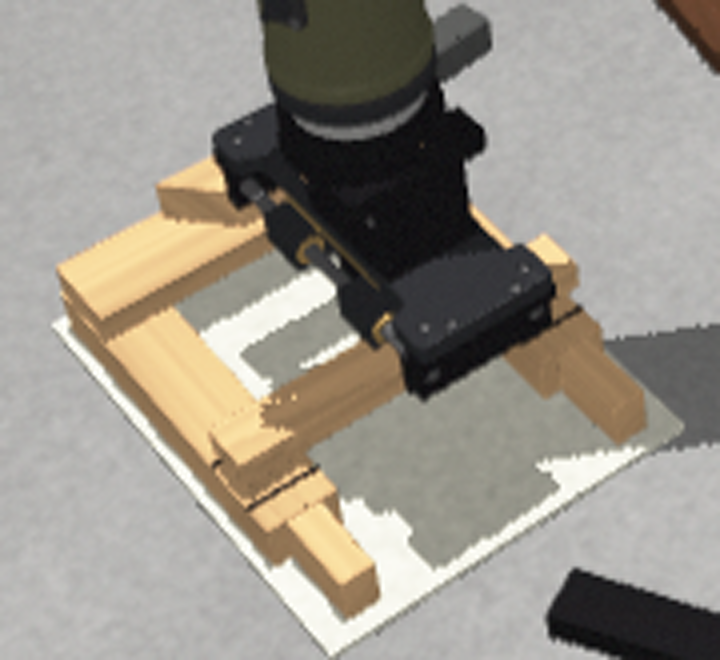

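Hovering 9 mm above the pencil-line zone, with both lines visible. Lowering and releasing.

Request:
servo_tool(
  increments=[
    [[0.001, -0.001, 0.004, 0, 0, 0, -1], [0.001, -0.001, 0.008, 0, 0, 0, -1], [0.001, -0.001, 0.009, 0, 0, 0, -1], [0.001, -0.001, 0.0092, 0, 0, 0, -1], [0.001, -0.001, 0.0092, 0, 0, 0, 0], [0.001, -0.001, 0.0092, 0, 0, 0, 0.5], [0.001, -0.001, 0.0092, 0, 0, 0, 1], [0.001, -0.001, 0.0092, 0, 0, 0, 1], [0.001, -0.001, 0.0092, 0, 0, 0, 1], [0.001, -0.001, -0.01, 0, 0, 0, 1], [0.001, -0.001, -0.04, 0, 0, 0, 1], [0.001, -0.001, -0.08, 0, 0, 0, 1], [0.001, -0.001, -0.11, 0, 0, 0, 1], [0.001, -0.001, -0.12, 0, 0, 0, 1]],
  ],
)

```text
time_s: 31.5
tool_pos: [0.4341, 0.3293, 0.1733]
tool_rot: [179.7, -0.1, 87.6]
force: [-0.4, 0.7, 0.0]
grip_width: 0.0865
```

```bash
python3 -c "
from m import *
goto(.4895,-.3015,.12,132)"
```

```text
t 31.5 pos [0.4341 0.3293 0.1733] rot [179.7412  -0.1431  87.64  ] inc [-0.6281  0.0811  0.0521] [  0.3   -0.04 -44.36] grip 0.0865 F [-0.4  0.7  0. ]
```

Request:
servo_tool(
  increments=[
    [[-0.015, 0.002, 0, 0, 0, -1, 1], [-0.04, 0.005, 0, 0, 0, -3, 1], [-0.075, 0.009, 0, 0, 0, -5, 1], [-0.11, 0.014, 0, 0, 0, -8, 1], [-0.15, 0.02, 0, 0, 0, -11, 1], [-0.19, 0.025, 0, 0, 0, -14, 1], [-0.23, 0.03, 0, 0, 0, -17, 1], [-0.27, 0.035, 0, 0, 0, -20, 1], [-0.31, 0.04, 0, 0, 0, -23, 1], [-0.35, 0.045, 0, 0, 0, -26, 1], [-0.39, 0.05, 0, 0, 0, -29, 1], [-0.43, 0.055, 0, 0, 0, -32, 1], [-0.47, 0.06, 0, 0, 0, -35, 1], [-0.51, 0.066, 0, 0, 0, -38, 1], [-0.55, 0.071, 0.01, 0, 0, -41, 1], [-0.585, 0.076, 0.02, 0, 0, -43, 1], [-0.61, 0.079, 0.035, 0, 0, -44, 1], [-0.625, 0.081, 0.045, 0, 0, -44.4, 1], [-0.628, 0.081, 0.05, 0, 0, -44.4, 1], [-0.628, 0.081, 0.05, 0, 0, -44.4, 1]],
  ],
)

```text
time_s: 33.5
tool_pos: [0.4873, -0.3017, 0.1189]
tool_rot: [180.0, -0.2, 132.0]
force: [-0.5, 1.1, 0.1]
grip_width: 0.0872
```

```bash
python3 -c "
from m import *
goto(.4895,-.3015,.009,132)
c=cam('side');crop(c,85,260,265,425,'pics/t2.png',4)
c=cam('scene'); crop(c,320,75,465,185,'pics/t3.png',5)"
```

```text
t 33.5 pos [ 0.4873 -0.3017  0.1189] rot [179.9928  -0.1551 132.0468] inc [-0.0016  0.0018  0.1099] [ 0.01 -0.16  0.05] grip 0.0872 F [-0.5  1.1  0.1]
```

View pics/t2.png

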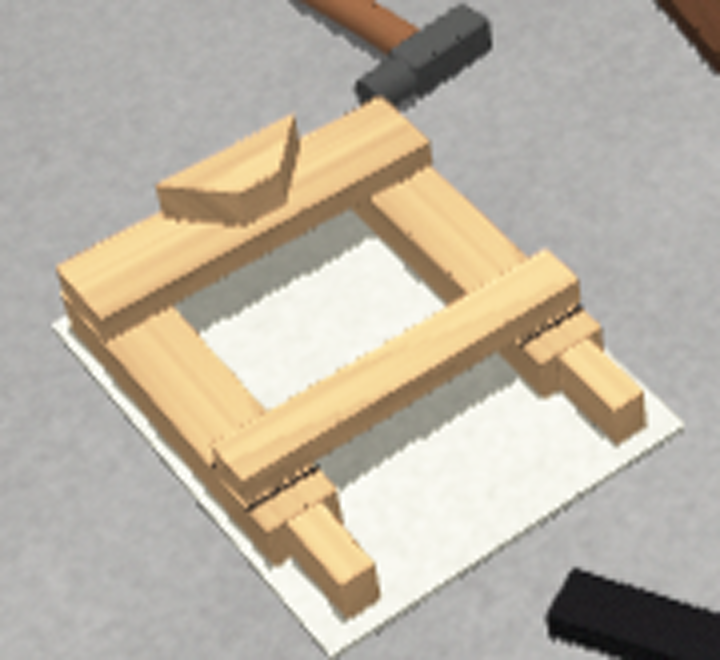

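View pics/t3.png

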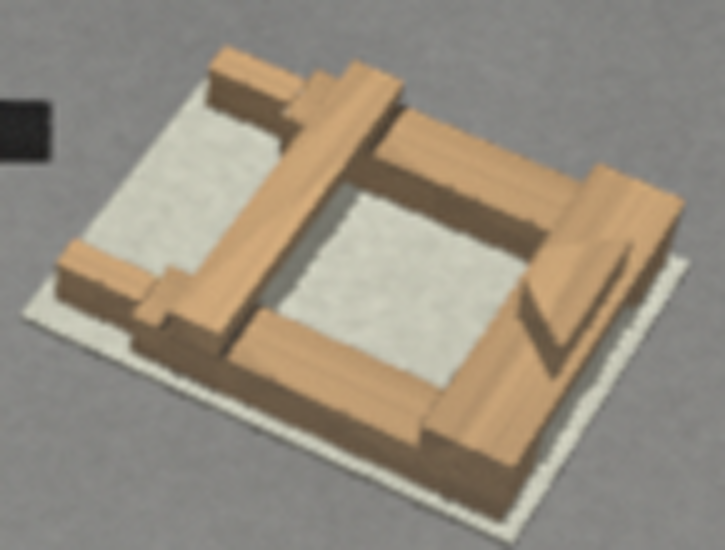

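The stretcher lies between the pencil lines with its ends even (side crop). Picking up the slat now.

Request:
servo_tool(
  increments=[
    [[-0.001, 0.001, 0.02, 0, 0, 0, 1], [-0.001, 0.0015, 0.05, 0, 0, 0, 1], [-0.001, 0.0015, 0.08, 0, 0, 0, 1], [-0.001, 0.0015, 0.1, 0, 0, 0, 1], [-0.001, 0.0015, 0.108, 0, 0, 0, 1], [-0.001, 0.0015, 0.11, 0, 0, 0, 1], [-0.001, 0.0015, 0.11, 0, 0, 0, -1], [-0.001, 0.0015, 0.11, 0, 0, 0, -1], [-0.001, 0.0015, 0.11, 0, 0, 0, -1], [-0.001, 0.0015, 0.11, 0, 0, 0, -1], [-0.001, 0.0015, 0.11, 0, 0, 0, -1], [-0.001, 0.0015, 0.11, 0, 0, 0, -1], [-0.001, 0.0015, 0.11, 0, 0, 0, -1]],
  ],
  squeeze=25,
)

```text
time_s: 34.9
tool_pos: [0.4901, -0.3029, 0.0107]
tool_rot: [180.0, 0.1, 132.0]
force: [0.5, 0.6, 4.2]
grip_width: 0.0579
```

```bash
python3 -c "
from m import *
goto(.5124,-.0122,.12,167.6)"
```

```text
t 34.9 pos [ 0.4901 -0.3029  0.0107] rot [179.9813   0.0576 132.027 ] inc [ 0.2009  0.2112 -0.1095] [  0.     0.06 -35.57] grip 0.0579 F [0.5 0.6 4.2]
```

Request:
servo_tool(
  increments=[
    [[0, 0, -0.02, 0, 0, 0, -1], [0, 0, -0.05, 0, 0, 0, -1], [0, 0, -0.08, 0, 0, 0, -1], [0.005, 0.005, -0.1, 0, 0, -1, -1], [0.015, 0.016, -0.1095, 0, 0, -3, -1], [0.035, 0.037, -0.1095, 0, 0, -6, -1], [0.06, 0.063, -0.1095, 0, 0, -11, -1], [0.085, 0.09, -0.1095, 0, 0, -16, -1], [0.11, 0.116, -0.1095, 0, 0, -21, -1], [0.135, 0.142, -0.1095, 0, 0, -26, -1], [0.16, 0.169, -0.1095, 0, 0, -30, -1], [0.18, 0.19, -0.1095, 0, 0, -33, -1], [0.193, 0.204, -0.1, 0, 0, -35, -1], [0.198, 0.21, -0.09, 0, 0, -35.5, -1], [0.199, 0.211, -0.075, 0, 0, -35.5, -1], [0.199, 0.212, -0.065, 0, 0, -35.5, -1], [0.199, 0.212, -0.06, 0, 0, -35.5, -1], [0.199, 0.212, -0.06, 0, 0, -35.5, -1], [0.199, 0.212, -0.06, 0, 0, -35.5, -1]],
  ],
)

```text
time_s: 36.8
tool_pos: [0.514, -0.0137, 0.07]
tool_rot: [180.0, 0.0, 167.4]
force: [0.9, 0.0, -0.5]
grip_width: 0.0579
```

```bash
python3 -c "
from m import *
goto(.514,-.0125,.026,167.6)
c=cam('side');crop(c,225,205,335,315,'pics/u1.png',5)"
```

```text
t 36.8 pos [ 0.514  -0.0137  0.07  ] rot [179.9989   0.0015 167.4483] inc [0.0003 0.0012 0.044 ] [ 0.    0.   -0.15] grip 0.0579 F [ 0.9  0.  -0.5]
```

View pics/u1.png

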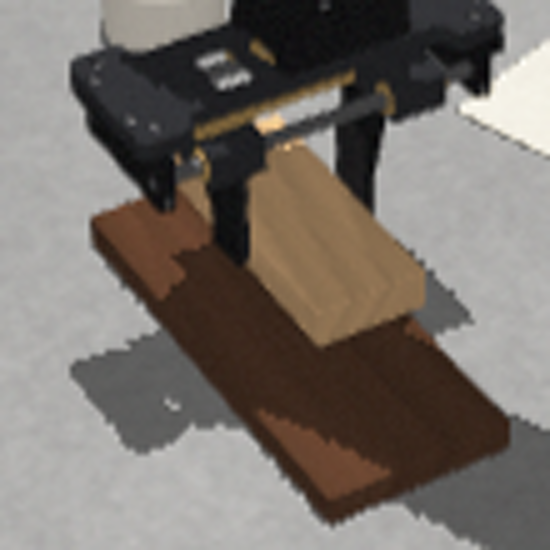

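Request:
servo_tool(
  increments=[
    [[0, 0.001, 0.015, 0, 0, 0, -1], [0, 0.001, 0.03, 0, 0, 0, -1], [0, 0.001, 0.039, 0, 0, 0, -1], [0, 0.001, 0.043, 0, 0, 0, -1], [0, 0.001, 0.0445, 0, 0, 0, -1], [0, 0.001, 0.0445, 0, 0, 0, -1], [0, 0.001, 0.0445, 0, 0, 0, 0.5], [0, 0.001, 0.0445, 0, 0, 0, 1], [0, 0.001, 0.0445, 0, 0, 0, 1], [0, 0.001, 0.0445, 0, 0, 0, 1], [0, 0.001, 0.0445, 0, 0, 0, 1], [0, 0.001, 0.025, 0, 0, 0, 1], [0, 0.001, -0.01, 0, 0, 0, 1], [0, 0.001, -0.05, 0, 0, 0, 1], [0, 0.001, -0.09, 0, 0, 0, 1], [-0.02, -0.03, -0.11, 0, 0, 0, 1], [-0.03, -0.06, -0.12, 0, 0, 0, 1], [-0.04, -0.1, -0.12, 0, 0, 0, 1], [-0.05, -0.14, -0.12, 0, 0, 0, 1], [-0.055, -0.16, -0.12, 0, 0, 0, 1]],
  ],
)

```text
time_s: 38.85
tool_pos: [0.5323, -0.1858, 0.1898]
tool_rot: [-179.9, -0.0, 167.2]
force: [-0.0, -0.6, -0.1]
grip_width: 0.0869
```

```bash
python3 -c "
from m import *
goto(.5,-.3,.2,130)"
```

```text
t 38.85 pos [ 0.5323 -0.1858  0.1898] rot [-179.9109   -0.0071  167.241 ] inc [ 0.0063 -0.1185 -0.01  ] [-0.09  0.02 37.24] grip 0.0869 F [-0.  -0.6 -0.1]
```

Request:
servo_tool(
  increments=[
    [[0, -0.03, 0, 0, 0, 4, 1], [0.002, -0.06, 0, 0, 0, 9, 1], [0.004, -0.09, 0, 0, 0, 14, 1], [0.006, -0.12, 0, 0, 0, 19, 1], [0.006, -0.14, 0, 0, 0, 24, 1], [0.006, -0.15, 0, 0, 0, 28, 1], [0.006, -0.15, 0, 0, 0, 28, 1]],
  ],
)

```text
time_s: 39.55
tool_pos: [0.4937, -0.3278, 0.1897]
tool_rot: [-180.0, -0.0, 139.3]
force: [-0.2, -0.1, -1.2]
grip_width: 0.0871
```

```bash
python3 -c "
from m import *
c=cam('scene');cv2.imwrite('pics/v1.png',c['frame']);crop(c,285,185,405,285,'pics/v2.png',6)
c=cam('side');cv2.imwrite('pics/v3.png',c['frame']);crop(c,235,225,335,315,'pics/v4.png',6)"
```

```text
(no output)
```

View pics/v1.png

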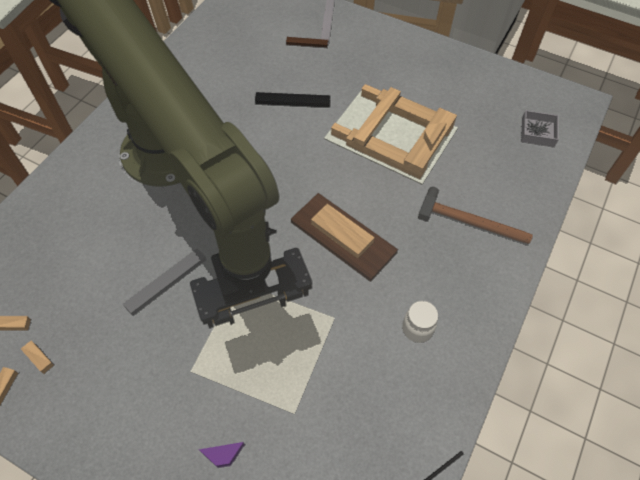

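View pics/v2.png

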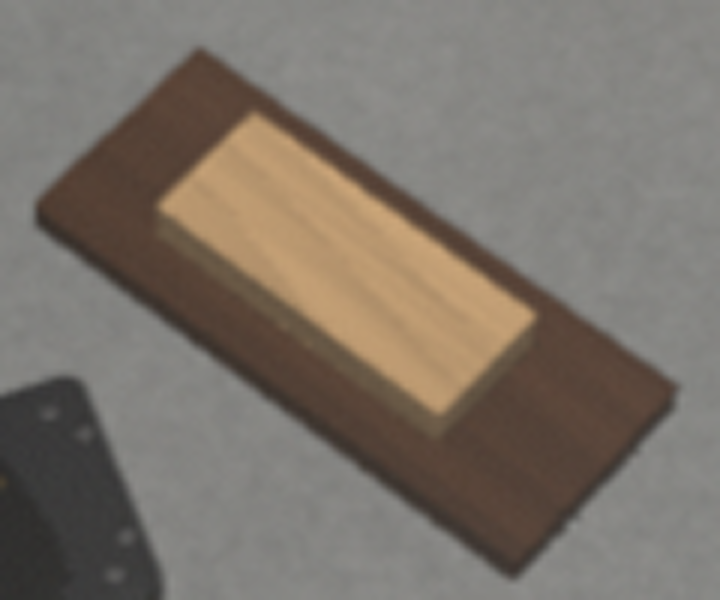

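View pics/v4.png

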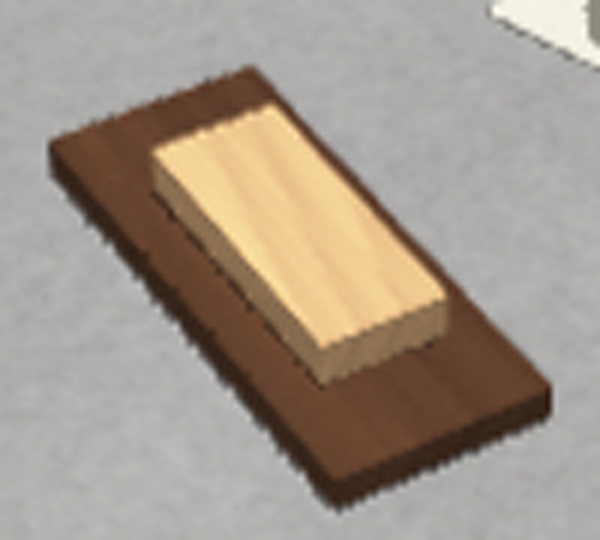

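Everything looks in place. Checking the fits numerically.

Run:
```python
from m import *
a=lambda P,k,x,y:np.array(P)/k+[x,y]
def rel(tw,tb,yaw):
    y=np.radians(yaw);R=np.array([[np.cos(y),-np.sin(y)],[np.sin(y),np.cos(y)]]);return R.T@(np.array(tw)-tb)
s=cam("scene");d=cam("side")
b4=lambda l,w:[(-l,w),(-l,-w),(l,-w),(l,w)]
tb,ab,_=rigid(toplane(s,a([(200,47),(38,205),(513,570),(675,388)],6,285,185),.018),b4(.12,.05))
ts,as_,e=rigid(toplane(s,a([(255,112),(157,210),(440,417),(537,318)],6,285,185),.040),b4(.07,.029))
print("slat/base scene",rel(ts,tb,ab),as_-ab,e)
tb,ab,_=rigid(toplane(d,a([(333,487),(550,388),(253,68),(50,145)],6,235,225),.018),[(-.12,.05),(-.12,-.05),(.12,-.05),(.12,.05)])
ts,as_,e=rigid(toplane(d,a([(320,350),(447,297),(277,103),(153,152)],6,235,225),.040),b4(.07,.029))
print("slat/base side",rel(ts,tb,ab),as_-ab,e)
# side crop t2: /4 +85,260
L=(.4768,.3287)
st=b4(.1,.015)
# legs yaw -2.4; stretcher ends: left image end is +y
P=a([(215,440),(240,485),(578,282),(546,250)],4,85,260)
t,an,e=rigid(toplane(d,P,.054),[(.1,-.015),(.1,.015),(-.1,.015),(-.1,-.015)]);print("stretcher side",rel(t,L,-2.4),an,e)
P=a([(58,272),(102,322),(430,148),(378,98)],4,85,260)
t,an,e=rigid(toplane(d,P,.054),[(.1,-.025),(.1,.025),(-.1,.025),(-.1,-.025)]);print("rail side",rel(t,L,-2.4),an,e);rt=t
P=a([(296,117),(158,187),(238,192),(272,176)],4,85,260)
t,an,e=rigid(toplane(d,P,.079),[(-.042,-.017),(.042,-.017),(.012,.017),(-.012,.017)]);print("block side",rel(t,L,-2.4),an,e, "to rail mm",(t-rt)*1000)
P=a([(352,60),(403,83),(220,355),(170,318)],5,320,75)
t,an,e=rigid(toplane(s,P,.054),[(.1,.015),(.1,-.015),(-.1,-.015),(-.1,.015)]);print("stretcher scene",rel(t,(.4794,.325),-2.4),an,e)
o=env.get_obs();print(o["time_s"],o["joint_velocities"].round(2))
```

```text
slat/base scene [-0.0032 -0.0008] 0.15383580707301547 [0.4613 1.3548 0.9924 0.8021]
slat/base side [-0.0018 -0.0025] -0.7646582594287263 [0.78   0.7381 1.5904 1.194 ]
stretcher side [-0.0469 -0.0017] 87.2252239848287 [3.7537 1.8718 1.5872 0.862 ]
rail side [0.1004 0.    ] 87.86926770837292 [2.0086 1.9813 2.5667 2.1372]
block side [ 0.1039 -0.0024] 86.15812938121161 [0.7037 2.2474 2.3137 2.9211] to rail mm [ 3.3291 -2.5392]
stretcher scene [-0.0409 -0.0061] 88.88144132112109 [3.7325 2.1945 7.3338 1.4803]
39.75 [-0.26 -0.   -0.    0.03  0.13 -0.01 -0.06]
```

All four parts are within tolerance in both views, with pot and hammer undisturbed. Handing in.

```bash
python3 -c "
from cell import env
print(env.sign_off())"
```

```text
the job is handed in; nothing more can be done
None
```

The stool frame is laid out and handed in at about 40 s. I placed the rail and set the block on it, then parked the slat on the card. With the slat off, I moved the stretcher to the pencil lines and put the slat back on the base board.

Last checks:

| Part | Measured in | x (mm) | y (mm) | Target (mm) |
|---|---|---|---|---|
| Rail | legs frame | 107 / 100 (scene / side) | −2 / 0 | 105, 0 |
| Stretcher | legs frame | −41 / −47 (scene / side) | −6 / −2 | −45, 0 |
| Block | offset from rail centre (side view only) | about 4 in total | | 0 |
| Slat | base board frame | −3 / −2 (scene / side) | −1 / −2.5 | 0, 0 |

- **Angles:** rail and stretcher are within about 1.5° of square to the legs, and the slat is within 1° of lengthwise.
- **Pot and hammer:** they look unmoved in the last pictures; I judged this by eye and did not measure it.
- **Disagreement:** the two views differ by up to about 7 mm on rail and stretcher, partly from hand-picked corners (one stretcher corner was off by 7 mm in the fit). Every value is still within its limit. No check failed.

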